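# Turn over the drill-press table insert and press it home

## Robot

A 6-joint arm with a two-finger parallel gripper is mounted at the origin on the work surface. World frame = base frame: x ahead of the robot, y to its left, z up, the work surface at z = 0. Lengths are in mm, angles in rad, forces in N, time in s.
With the tool pointing down it reaches from about 275 to 750 mm from the base axis. Payload 10.2 kg.
Tool frame: the origin (TCP) lies midway between the tips of the shut fingers; the grasp point (between the pads) lies 19 mm behind it; x points along the fingers, y is the direction in which the jaws open and shut, and the axes are right-handed (so a half turn about x gives the same grasp; the last joint's range is limited). The gripper opens to 85 mm and grips with 20 to 120 N. Pads are 22 mm wide; open, the fingers measure 114 mm over their backs; the gripper's body (76 mm by 85 mm) begins 54 mm behind the grasp point. The pads swing forward as they close: fully open they stand 13 mm farther back than shut.
Start: joints at [0.998, 0.313, 1.498, -0, 1.331, -0.223], TCP at [179.936, 493.208, 231.294] pointing down, gripper open.
Joint ranges: [-2.94, 2.94], [-0.97, 2.17], [0.19, 2.56], [-1.23, 4.37], [0.02, 3.11], [-2.88, 2.88]. Speed limits (rad/s): [2.39, 2.39, 3.01, 3.14, 3.14, 3.14].

## Interface

Orientations are given as a unit quaternion [w, x, y, z].
In Python, from rig import sense, capture, get_calibration, finish_job gives the robot as it stands.
- The arm moves only by the tool jog_arm, never from a script. Its argument "increments" is a list of rows, each an object of numbers: "rx", "ry", "rz": the turn, a rotation vector about the tool's x, y, z in rad; "x", "y", "z": the shift along the tool's x, y, z in mm; "hand": the finger opening in mm, from 0 to 85.4. A call has 1 to 5 rows; each row shifts and turns the commanded pose from where the row before left it, along the tool's axes as they then stand; what a row does not reach is not made up. A row lasts 1/8 s, in which the tool goes at most 62.5 mm and 10.7 degrees, less where a joint would pass 70% of its speed; a pose out of reach is approached as far as the arm can. A call with a gripper value outside its range is refused whole. The fingers move at their own pace and stop on an object; "force" is the grip in N (left out, the last holds). Time passes only in rows, so rows that do not move let the fingers close. It gives the time, the measured TCP pose, the force and the opening at its end, in the units of the state.
- sense(): the state, without advancing time (a new reading comes with each control period).
- capture(name): name is "side" or "top"; returns the picture (384x512x3 uint8, red, green, blue); there is no depth.
- get_calibration(name): a dict with "camera_matrix" (3x3 intrinsics, pixels), "D" ([k1, k2, p1, p2, k3] as OpenCV has them; the pictures are not rectified), "R" (3x3) and "t" (3): a world point X has camera coordinates R X + t. Camera axes: x right, y down, z forward; pixel columns grow to the right and rows downward; lengths in mm; the calibration is good to about 2 mm. A picture is of the moment at which its call begins. get_calibration takes no time and is no camera call.
- finish_job(): hands the job in, once; it reports no verdict.
The state is a dict: "time_s": time; "joints": joint angles; "dq": joint speeds; "tau": joint torques, N m; "eef_pos": TCP position; "ee_rot": TCP orientation; "force": force on the tool from outside, world axes, zero at the start; "wrist_torque": the same for the moment, N m; "grip_width": opening from 0.0 (shut) to 1.0 (fully open).
Only numpy, scipy, OpenCV 4.12 (cv2) and the standard library are available. Lean on these libraries where they do the work, as an engineer would, in place of code of your own. Each camera call takes 0.05 s, during which the arm holds its last target.

## Task

The sacrificial insert of the drill-press table is lying on the bench with its drilled-up face on top. Turn it over so that the clean face is up, fit it into the recess of the plywood drill-press table and press it past its spring plungers until it is fully home, flush with the table top all over. Leave the offcut, the glue bottle and the mallet where they are.

Things in the scene. Friction and masses are not known exactly. Their poses are not given: they have to be found in the camera images.
- insert: loose brown fibreboard block 58 (own x) x 100 (own y) x 18 mm (own z), about 85 g, flat on the bench left or right of the drill table. Origin: centre of the clean face, underneath at the start. Own +z runs from clean to drilled face: up at the start, must end down. Either way round fits the recess. It can stand on a short end (58 x 18 mm)
- insert_drilled (a point): centre of the insert's drilled face, 18 mm along own +z from the insert's origin; axes as the insert's. This face carries seven dark drill marks 6 to 21 mm across; the clean face has none. On top at the start, underneath in the end
- drill_table: wooden auxiliary table of a drill press, fixed on the bench: plywood board with a grey laminate face, 260 (own x) x 300 (own y) x 36 mm thick, origin at the centre of its underside, own z up. A plywood fence stands along its far edge (own x from 85 to 125 mm), its top 72 mm above the bench, with two black knobs up to 85 mm. Two aluminium tracks are flush at own y = -105 and 105 mm
- recess (a point): centre of the mouth of the recess in the drill table, level with its upper face (36 mm above the bench), axes as the table's. Recess 60.4 (x) x 102.4 (y) mm, 18 mm deep: 1.2 mm of play on each side of the insert, whose upper surface is at this level when home. Floor: a flat rigid ledge round a through opening of 34 x 74 mm
- plungers (a point): middle of the recess 6.5 mm below its mouth, on the line along own y between two steel spring balls (12 mm) standing out 2.7 mm from the middles of the two short end walls. An insert laid in stops on them some 1.5 to 3 mm deep and does not drop by its weight; about 10 to 15 N down in its middle pushes it past both (pressed off the middle, one end goes first), then it stops hard on the ledge
- offcut: bystander: loose pine offcut 60 x 90 x 45 mm on the bench, on the other side of the drill table from the insert; origin at the centre of its underside; leave alone
- glue: bystander: white glue bottle, 62 mm across, 170 mm tall, standing beyond the drill table on the left; origin at the centre of its underside; leave alone
- mallet: bystander: wooden mallet lying on the bench beyond the drill table on the right, head 62 (own x) x 130 (own y) x 85 mm, origin under the middle of the head, handle 22 mm thick to 230 mm along own -x, away from the robot; leave alone
Not all that is in view belongs to the job. Of the things like the insert, leave any that is blue; of the rest the larger one is meant.

How it is judged (in metres and radians):
On the way:
1. the insert has been turned over, clean face up (angle between insert's own z axis and vertical above 2.6 rad), for 0.1 s.
At the end, for the whole second after the job is handed in: the insert lies at rest in the recess with its clean face up: the centre of the clean face within 1.8 mm of the level of the table top and within 3 mm of the recess centre, the insert level to 0.04 rad and its long side along the recess to 0.06 rad (angle between insert's own z axis and vertical above 3.1016 rad and horizontal distance between insert and recess below 0.003 m and z of insert in the frame of recess between -0.0018 and 0.0018 m and angle between the y axis of insert and the y axis of drill_table, either way round below 0.06 rad and linear speed of insert below 0.01 m/s); the robot touches nothing.
It fails at once if the offcut is moved by more than 20 mm (distance of offcut from where it was at the start of the episode above 0.02 m).
It fails at once if the glue bottle is moved by more than 20 mm (distance of glue from where it was at the start of the episode above 0.02 m).
It fails at once if the mallet is moved by more than 20 mm (distance of mallet from where it was at the start of the episode above 0.02 m).
It also fails if it takes over 72 s, if anything falls off the work surface, if the arm or the gripper's body presses on something with over 40 N, if the wrist force passes 120 N, or if a joint passes its speed limit or range.

## Working session

There is one attempt and no reset: what is moved stays moved. The work goes in short steps, Python scripts to look and compute and a tool call to move; the robot and the scene stay as the last step left them, time stands still between calls to the robot, and variables do not carry over. Pictures are saved under pics/ and viewed, and the job is handed in when it is done.

Besides the shell and the picture viewer there is one more tool, called after "Emit:" by a JSON object that holds its "method" and its "body". jog_arm: Moves the arm, as the interface text tells. Its arguments: {"type":"object","properties":{"increments":{"type":"array","items":{"type":"object","properties":{"rx":{"type":"number"},"ry":{"type":"number"},"rz":{"type":"number"},"x":{"type":"number"},"y":{"type":"number"},"z":{"type":"number"},"hand":{"type":"number"}}}},"force":{"type":"number"}},"required":["increments"]}

```bash
ls; mkdir -p pics; python3 - <<'E'
from rig import *
import cv2
for n in("top","side"):
    im=capture(n); cv2.imwrite(f"pics/{n}0.png",im[:,:,::-1])
    c=get_calibration(n); print(n,c)
print(sense())
E
```

```text
pics
top {'camera_matrix': array([[491.44094823,   0.        , 253.69985822],
       [  0.        , 491.44094823, 192.26016646],
       [  0.        ,   0.        ,   1.        ]]), 'D': array([-0.17992084,  0.        ,  0.        ,  0.        ,  0.        ]), 'R': array([[-0.00203067, -0.99978705, -0.020536  ],
       [-0.99124242,  0.00472403, -0.13197025],
       [ 0.13203916,  0.02008817, -0.99104093]]), 't': array([ -52.46099202,  564.55122754, 1508.45538628])}
side {'camera_matrix': array([[368.75716977,   0.        , 252.36491762],
       [  0.        , 368.75716977, 195.82792194],
       [  0.        ,   0.        ,   1.        ]]), 'D': array([-0.01379944,  0.        ,  0.        ,  0.        ,  0.        ]), 'R': array([[-0.87790993, -0.47848064,  0.01817765],
       [-0.38154978,  0.67611694, -0.63030599],
       [ 0.289299  , -0.56028757, -0.77613396]]), 't': array([485.98986325, 298.23324325, 833.40777414])}
{'time_s': 0.1, 'joints': array([ 9.97630402e-01,  3.13375070e-01,  1.49834647e+00, -1.24232494e-05,
        1.33101413e+00, -2.23415990e-01]), 'dq': array([ 5.24724773e-04,  6.42070802e-05, -5.36753951e-04,  4.16309040e-04,
       -6.91539134e-04,  4.45273695e-04]), 'tau': array([ 3.09485360e-03, -4.12901688e+01, -2.60141426e+01, -1.03117095e-04,
        3.06428934e-03,  7.76522825e-06]), 'eef_pos': array([179.79293012, 493.01020691, 230.80752864]), 'ee_rot': array([ 0.69616947,  0.12265079,  0.69647507, -0.12339907]), 'force': array([-0.35564781,  0.60672659, -0.16628   ]), 'wrist_torque': array([0.01214433, 0.02522792, 0.02281654]), 'grip_width': 1.003674664012141}
```

View pics/top0.png

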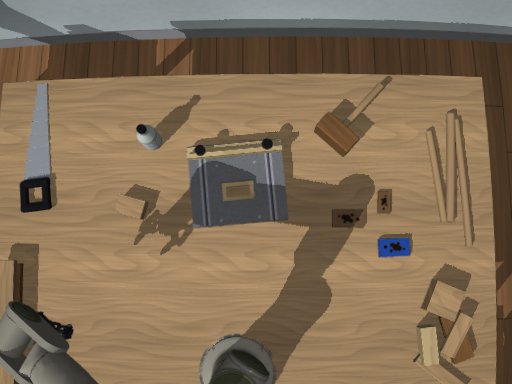

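View pics/side0.png

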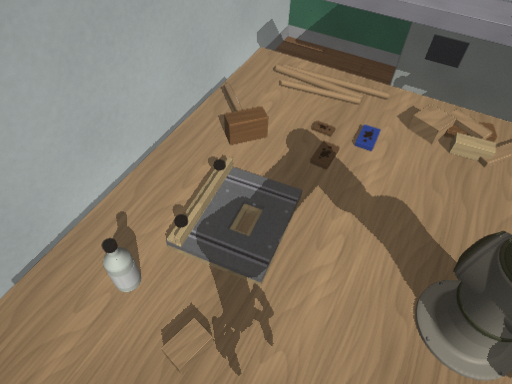

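The top view shows the drill table around (238,185) with its recess at (238,190). The larger brown insert is at (348,217), a smaller brown one at (385,201) and the blue one at (395,247). The offcut is at (130,206), the glue at (149,136) and the mallet at (338,133). Next I'll measure positions.

```bash
cat > h.py <<'E'
import numpy as np, cv2
from rig import *
def ray(n,px):
    c=get_calibration(n)
    u=cv2.undistortPoints(np.array(px,float).reshape(-1,1,2),c["camera_matrix"],c["D"]).reshape(-1,2)
    d=np.c_[u,np.ones(len(u))]@c["R"]; o=-c["R"].T@c["t"]
    return o,d
def cast(n,px,z):
    o,d=ray(n,px); return o+d*((z-o[2])/d[:,2])[:,None]
def proj(n,X):
    c=get_calibration(n); r,_=cv2.Rodrigues(c["R"])
    return cv2.projectPoints(np.array(X,float).reshape(-1,1,3),r,c["t"],c["camera_matrix"],c["D"])[0].reshape(-1,2)
E
python3 - <<'E'
import cv2,numpy as np
a=cv2.imread("pics/top0.png")
def z(im,x,y,w,h,s,n): cv2.imwrite(n,cv2.resize(im[y:y+h,x:x+w],None,fx=s,fy=s,interpolation=cv2.INTER_NEAREST))
z(a,320,180,90,70,8,"pics/ti.png")
z(a,180,130,115,105,5.5,"pics/tt.png")
b=cv2.imread("pics/side0.png")
z(b,160,150,150,130,5,"pics/st.png")
z(b,300,110,60,65,8,"pics/si.png")
E
```

```text
(no output)
```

View pics/ti.png

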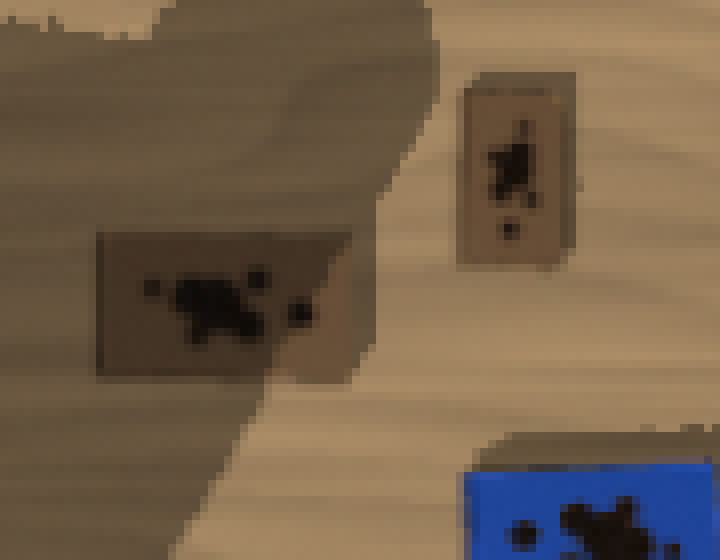

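View pics/tt.png

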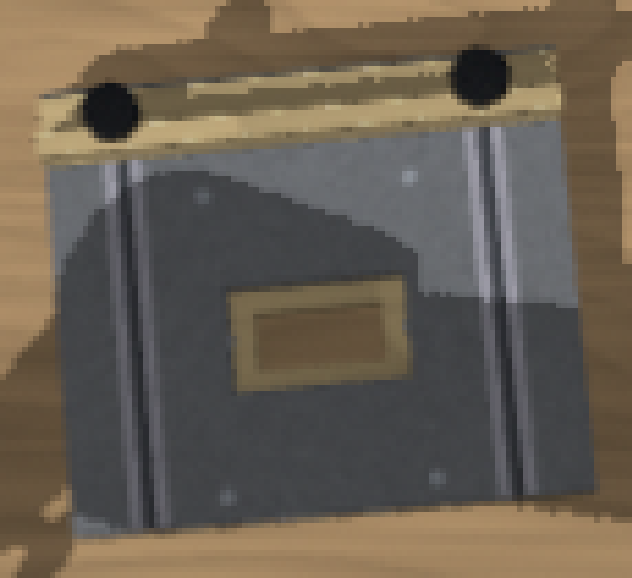

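View pics/st.png

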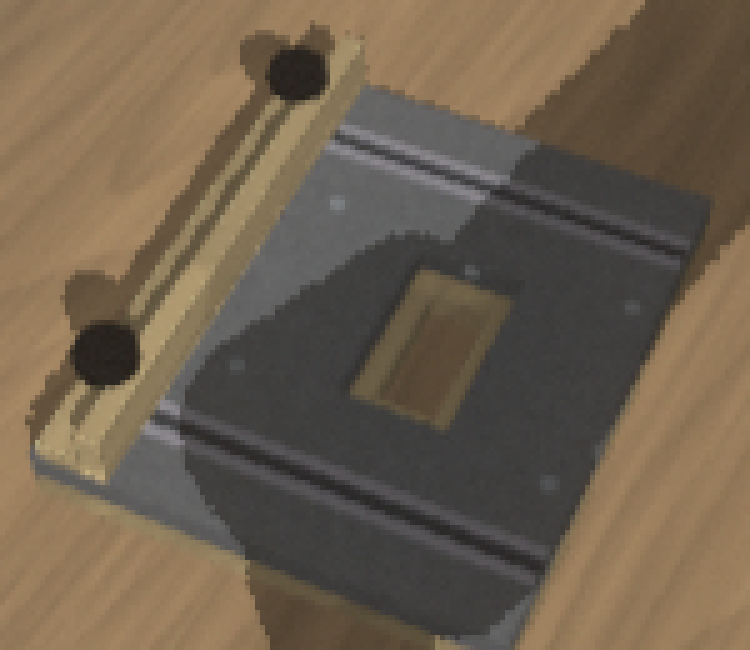

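View pics/si.png

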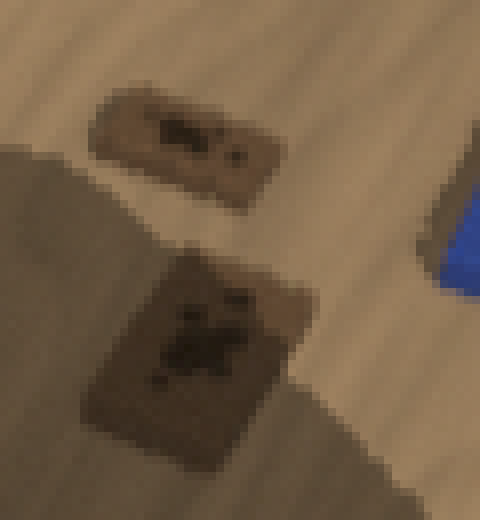

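```bash
python3 - <<'E'
from h import *
for n in("top","side"):
    c=get_calibration(n); print(n,-c["R"].T@c["t"])
P=lambda l,s,x0,y0:[(x/s+x0-.5,y/s+y0-.5) for x,y in l]
ins=P([(97,232),(350,232),(350,382),(97,376)],8,320,180)
X=cast("top",ins,18);print("ins top\n",X.round(1), X.mean(0), np.linalg.norm(X-np.roll(X,-1,0),axis=1))
ins=P([(190,248),(315,292),(215,472),(82,415)],8,300,110)
X=cast("side",ins,18);print("ins side\n",X.round(1), X.mean(0), np.linalg.norm(X-np.roll(X,-1,0),axis=1))
rec=P([(228,291),(405,275),(412,375),(236,393)],5.5,180,130)
X=cast("top",rec,36);print("rec top\n",X.round(1), X.mean(0), np.linalg.norm(X-np.roll(X,-1,0),axis=1))
rec=P([(420,266),(515,295),(445,433),(350,395)],5,160,150)
X=cast("side",rec,36);print("rec side\n",X.round(1), X.mean(0), np.linalg.norm(X-np.roll(X,-1,0),axis=1))
# masks
a=cv2.imread("pics/top0.png"); 
hsv=cv2.cvtColor(a,cv2.COLOR_BGR2HSV); lab=cv2.cvtColor(a,cv2.COLOR_BGR2LAB).astype(int)
for p in [(348,217),(335,217),(362,222),(328,217),(340,200),(370,230),(223,190),(238,190),(215,190),(250,205)]: print(p,a[p[1],p[0]],hsv[p[1],p[0]])
# table corners near edge & right
t=P([(595,490),(75,537),(560,120),(48,162)],5.5,180,130)
X=cast("top",t,36);print("tab",X.round(1))
E
```

```text
top [ 360.3254114   -85.41888437 1568.36765737]
side [299.34212488 497.84420605 825.98012769]
ins top
 [[ 513.7 -301.3   18. ]
 [ 513.1 -402.8   18. ]
 [ 453.3 -401.2   18. ]
 [ 456.5 -300.1   18. ]] [ 484.15269947 -351.33536884   18.        ] [101.51641676  59.75985125 101.08167581  57.1867834 ]
ins side
 [[ 511.1 -400.6   18. ]
 [ 457.9 -401.3   18. ]
 [ 456.6 -288.7   18. ]
 [ 512.3 -291.6   18. ]] [ 484.48457899 -345.55085761   18.        ] [ 53.21193114 112.60527577  55.72973717 108.99116133]
rec top
 [[596.4  49.1  36. ]
 [605.1 -52.7  36. ]
 [547.3 -56.6  36. ]
 [537.4  44.1  36. ]] [571.55162711  -3.98352875  36.        ] [102.17086037  57.98116638 101.18342717  59.24732321]
rec side
 [[603.3 -39.5  36. ]
 [549.1 -47.3  36. ]
 [539.4  47.9  36. ]
 [593.2  51.5  36. ]] [571.24651442   3.14831858  36.        ] [54.75268251 95.66528805 53.9542374  91.53944177]
(348, 217) [10 13 16] [15 96 16]
(335, 217) [37 52 67] [ 15 114  67]
(362, 222) [ 55  79 104] [ 15 120 104]
(328, 217) [ 60  82 101] [ 16 104 101]
(340, 200) [ 64  87 106] [ 16 101 106]
(370, 230) [ 93 127 154] [ 17 101 154]
(223, 190) [ 77 103 117] [ 20  87 117]
(238, 190) [57 79 95] [ 17 102  95]
(215, 190) [73 70 68] [108  17  73]
(250, 205) [70 67 65] [108  18  70]
tab [[ 481.  -160.4   36. ]
 [ 455.   135.8   36. ]
 [ 695.6 -142.6   36. ]
 [ 672.9  154.8   36. ]]
```

```bash
cat >> h.py <<'E'
from scipy.spatial.transform import Rotation as Ro
def Rcur(s=None):
    s=s or sense(); q=s["ee_rot"]; return Ro.from_quat([q[1],q[2],q[3],q[0]])
def tgt(yx,theta,yaw=0.0):
    """tool y along +-x (yx=+1/-1) rotated by yaw; tool pointing down tilted theta toward +y(local)"""
    y=np.array([yx,0,0.]); x=np.array([0,np.sin(theta),-np.cos(theta)]); z=np.cross(x,y)
    return Ro.from_euler('z',yaw)*Ro.from_matrix(np.c_[x,y,z])
def st():
    s=sense(); R=Rcur(s); 
    print("t",round(s["time_s"],2),"pos",s["eef_pos"].round(1),"F",s["force"].round(1),"T",s["wrist_torque"].round(2),"w",round(float(s["grip_width"])*85.4,1),"q",s["joints"].round(2)); print(R.as_matrix().round(3).tolist())
def plan(pos,R,s=None):
    s=s or sense(); C=Rcur(s); d=C.inv().apply(np.array(pos)-s["eef_pos"]); rv=(C.inv()*R).as_rotvec()
    print("total shift(tool)",d.round(1),"|",np.linalg.norm(d).round(1),"rotvec",rv.round(4),"deg",np.degrees(np.linalg.norm(rv)).round(1))
    return d,rv
def rows(pos,R,n,s=None):
    """straight interpolation, rows expressed in the tool frame at row start"""
    s=s or sense(); C=Rcur(s); p=s["eef_pos"].copy(); P=np.array(pos,float)
    rv=(C.inv()*R).as_rotvec()/n; dp=(P-p)/n
    for i in range(n):
        d=C.inv().apply(dp); print(d.round(1).tolist(),rv.round(3).tolist()); C=C*Ro.from_rotvec(rv)
E
python3 - <<'E'
from h import *
st()
for yx in(1,-1):
    plan([484,-351,200],tgt(yx,0))
E
```

```text
t 0.1 pos [179.8 493.  230.8] F [-0.4  0.6 -0.2] T [0.01 0.03 0.02] w 85.7 q [ 1.    0.31  1.5  -0.    1.33 -0.22]
[[-0.001, 0.343, 0.939], [-0.001, 0.939, -0.343], [-1.0, -0.001, -0.0]]
total shift(tool) [  31.4 -688.6  575. ] | 897.7 rotvec [1.221e+00 5.000e-04 1.100e-03] deg 70.0
total shift(tool) [  31.4 -688.6  575. ] | 897.7 rotvec [-1.9205e+00 -1.2000e-03  5.0000e-04] deg 110.0
```

```bash
python3 - <<'E'
from h import *
rows([484,-351,200],tgt(1,0),20)
E
```

```text
[1.6, -34.4, 28.8] [0.061, 0.0, 0.0]
[1.6, -32.6, 30.8] [0.061, 0.0, 0.0]
[1.6, -30.7, 32.7] [0.061, 0.0, 0.0]
[1.6, -28.6, 34.5] [0.061, 0.0, 0.0]
[1.6, -26.5, 36.2] [0.061, 0.0, 0.0]
[1.6, -24.2, 37.8] [0.061, 0.0, 0.0]
[1.6, -21.9, 39.2] [0.061, 0.0, 0.0]
[1.6, -19.4, 40.4] [0.061, 0.0, 0.0]
[1.6, -16.9, 41.5] [0.061, 0.0, 0.0]
[1.6, -14.3, 42.5] [0.061, 0.0, 0.0]
[1.5, -11.7, 43.3] [0.061, 0.0, 0.0]
[1.5, -9.1, 43.9] [0.061, 0.0, 0.0]
[1.5, -6.4, 44.4] [0.061, 0.0, 0.0]
[1.5, -3.6, 44.7] [0.061, 0.0, 0.0]
[1.5, -0.9, 44.8] [0.061, 0.0, 0.0]
[1.5, 1.8, 44.8] [0.061, 0.0, 0.0]
[1.5, 4.6, 44.6] [0.061, 0.0, 0.0]
[1.5, 7.3, 44.3] [0.061, 0.0, 0.0]
[1.5, 10.0, 43.7] [0.061, 0.0, 0.0]
[1.5, 12.6, 43.0] [0.061, 0.0, 0.0]
```

Emit:
{"method": "jog_arm", "body": {"increments": [{"x":1.6,"y":-34,"z":29,"rx":0.061},{"x":1.6,"y":-33,"z":31,"rx":0.061},{"x":1.6,"y":-31,"z":33,"rx":0.061},{"x":1.6,"y":-29,"z":34,"rx":0.061},{"x":1.6,"y":-26,"z":36,"rx":0.061}]}}

```text
schema error: expected keys rx, ry, rz, x, y, z, hand
```

Emit:
{"method": "jog_arm", "body": {"increments": [{"x":1.6,"y":-24,"z":38,"rx":0.061},{"x":1.6,"y":-22,"z":39,"rx":0.061},{"x":1.6,"y":-19,"z":40,"rx":0.061},{"x":1.6,"y":-17,"z":42,"rx":0.061},{"x":1.6,"y":-14,"z":42,"rx":0.061}]}}

```text
schema error: expected keys rx, ry, rz, x, y, z, hand
```

Emit:
{"method": "jog_arm", "body": {"increments": [{"x":1.6,"y":-12,"z":43,"rx":0.061},{"x":1.6,"y":-9,"z":44,"rx":0.061},{"x":1.6,"y":-6,"z":44,"rx":0.061},{"x":1.6,"y":-4,"z":45,"rx":0.061},{"x":1.6,"y":-1,"z":45,"rx":0.061}]}}

```text
schema error: expected keys rx, ry, rz, x, y, z, hand
```

```bash
python3 - <<'E'
from h import *
st(); rows([484,-351,120],tgt(1,0),6)
E
```

```text
t 0.1 pos [179.8 493.  230.8] F [-0.4  0.6 -0.2] T [0.01 0.03 0.02] w 85.7 q [ 1.    0.31  1.5  -0.    1.33 -0.22]
[[-0.001, 0.343, 0.939], [-0.001, 0.939, -0.343], [-1.0, -0.001, -0.0]]
[18.6, -114.8, 95.8] [0.204, 0.0, 0.0]
[18.5, -93.0, 117.1] [0.204, 0.0, 0.0]
[18.5, -67.5, 133.4] [0.204, 0.0, 0.0]
[18.5, -39.1, 144.3] [0.204, 0.0, 0.0]
[18.5, -9.1, 149.2] [0.204, 0.0, 0.0]
[18.5, 21.2, 148.0] [0.204, 0.0, 0.0]
```

All keys are needed.

Emit:
{"method": "jog_arm", "body": {"increments": [{"rx":0.061,"ry":0,"rz":0,"x":1.6,"y":-34,"z":29,"hand":85},{"rx":0.061,"ry":0,"rz":0,"x":1.6,"y":-33,"z":31,"hand":85},{"rx":0.061,"ry":0,"rz":0,"x":1.6,"y":-31,"z":33,"hand":85},{"rx":0.061,"ry":0,"rz":0,"x":1.6,"y":-29,"z":34,"hand":85},{"rx":0.061,"ry":0,"rz":0,"x":1.6,"y":-26,"z":36,"hand":85}]}}

```text
time_s: 0.72
eef_pos: [256.0, 280.8, 223.1]
ee_rot: [0.669, 0.228, 0.669, -0.228]
force: [0.1, 0.3, -0.2]
grip_width: 0.993
```

Emit:
{"method": "jog_arm", "body": {"increments": [{"rx":0.061,"ry":0,"rz":0,"x":1.6,"y":-24,"z":38,"hand":85},{"rx":0.061,"ry":0,"rz":0,"x":1.6,"y":-22,"z":39,"hand":85},{"rx":0.061,"ry":0,"rz":0,"x":1.6,"y":-19,"z":40,"hand":85},{"rx":0.061,"ry":0,"rz":0,"x":1.6,"y":-17,"z":42,"hand":85},{"rx":0.061,"ry":0,"rz":0,"x":1.6,"y":-14,"z":42,"hand":85}]}}

```text
time_s: 1.35
eef_pos: [332.5, 70.6, 215.2]
ee_rot: [0.627, 0.327, 0.627, -0.327]
force: [0.5, 0.8, -0.3]
grip_width: 0.994
```

Emit:
{"method": "jog_arm", "body": {"increments": [{"rx":0.061,"ry":0,"rz":0,"x":1.6,"y":-12,"z":43,"hand":85},{"rx":0.061,"ry":0,"rz":0,"x":1.6,"y":-9,"z":44,"hand":85},{"rx":0.061,"ry":0,"rz":0,"x":1.6,"y":-6,"z":44,"hand":85},{"rx":0.061,"ry":0,"rz":0,"x":1.6,"y":-4,"z":45,"hand":85},{"rx":0.061,"ry":0,"rz":0,"x":1.6,"y":-1,"z":45,"hand":85}]}}

```text
time_s: 1.98
eef_pos: [408.3, -140.4, 207.1]
ee_rot: [0.57, 0.419, 0.57, -0.419]
force: [0.9, -0.3, -0.9]
grip_width: 0.997
```

```bash
python3 - <<'E'
from h import *
st(); rows([484,-351,120],tgt(1,-0.25),5)
E
```

```text
t 1.98 pos [ 408.3 -140.4  207.1] F [ 0.9 -0.3 -0.9] T [ 0.   -0.02  0.  ] w 85.1 q [-0.6   0.13  1.8   0.    1.22 -0.91]
[[-0.0, 0.954, 0.299], [0.0, 0.299, -0.954], [-1.0, -0.0, -0.0]]
[17.4, 1.9, 44.7] [0.06, -0.05, -0.008]
[19.6, 4.7, 43.6] [0.06, -0.05, -0.008]
[21.7, 7.4, 42.2] [0.06, -0.05, -0.008]
[23.6, 10.1, 40.6] [0.06, -0.05, -0.008]
[25.5, 12.7, 38.7] [0.06, -0.05, -0.008]
```

Emit:
{"method": "jog_arm", "body": {"increments": [{"rx":0.06,"ry":-0.05,"rz":-0.008,"x":17.4,"y":2,"z":44.7,"hand":85},{"rx":0.06,"ry":-0.05,"rz":-0.008,"x":19.6,"y":4.7,"z":43.6,"hand":85},{"rx":0.06,"ry":-0.05,"rz":-0.008,"x":21.7,"y":7.4,"z":42.2,"hand":85},{"rx":0.06,"ry":-0.05,"rz":-0.008,"x":23.6,"y":10.1,"z":40.6,"hand":85},{"rx":0.06,"ry":-0.05,"rz":-0.008,"x":25.5,"y":12.7,"z":38.7,"hand":85}]}}

```text
time_s: 2.6
eef_pos: [484.9, -350.6, 119.5]
ee_rot: [0.559, 0.432, 0.434, -0.559]
force: [-0.3, 0.1, 0.1]
grip_width: 0.997
```

```bash
python3 - <<'E'
from h import *
for n in("top","side"): cv2.imwrite(f"pics/{n}1.png",cv2.resize(capture(n)[150:300,240:440] if n=="top" else capture(n)[80:230,250:450],None,fx=4,fy=4,interpolation=cv2.INTER_NEAREST)[:,:,::-1])
st(); rows([484,-351,1],tgt(1,-0.25),5)
E
```

```text
t 2.7 pos [ 484.3 -351.2  117.6] F [-0.1 -0.3 -0.1] T [ 0.2  -0.03 -0.01] w 84.9 q [-0.74  0.52  1.53 -0.23  0.94 -0.62]
[[-0.004, 1.0, 0.002], [-0.248, 0.001, -0.969], [-0.969, -0.004, 0.248]]
[22.6, 0.0, -5.8] [0.0, 0.0, 0.001]
[22.6, 0.0, -5.8] [0.0, 0.0, 0.001]
[22.6, 0.0, -5.8] [0.0, 0.0, 0.001]
[22.6, -0.0, -5.8] [0.0, 0.0, 0.001]
[22.6, -0.0, -5.8] [0.0, 0.0, 0.001]
```

View pics/top1.png

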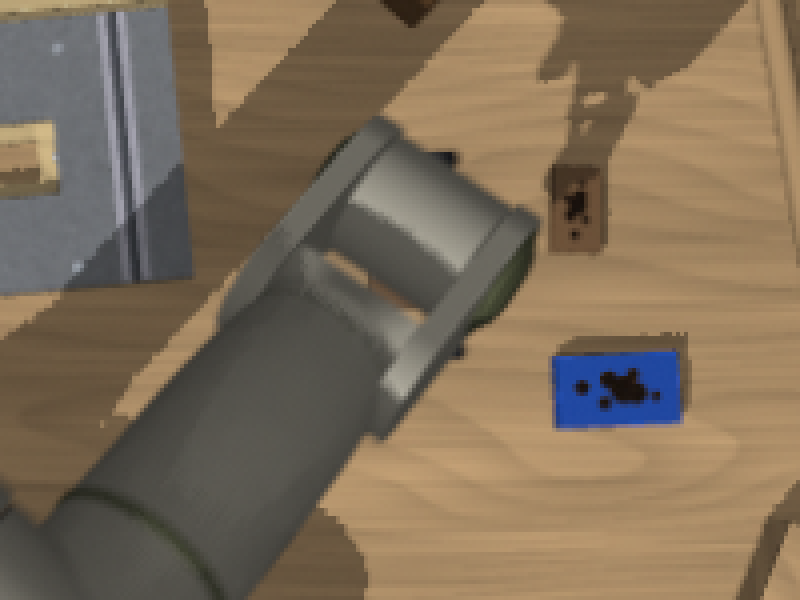

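View pics/side1.png

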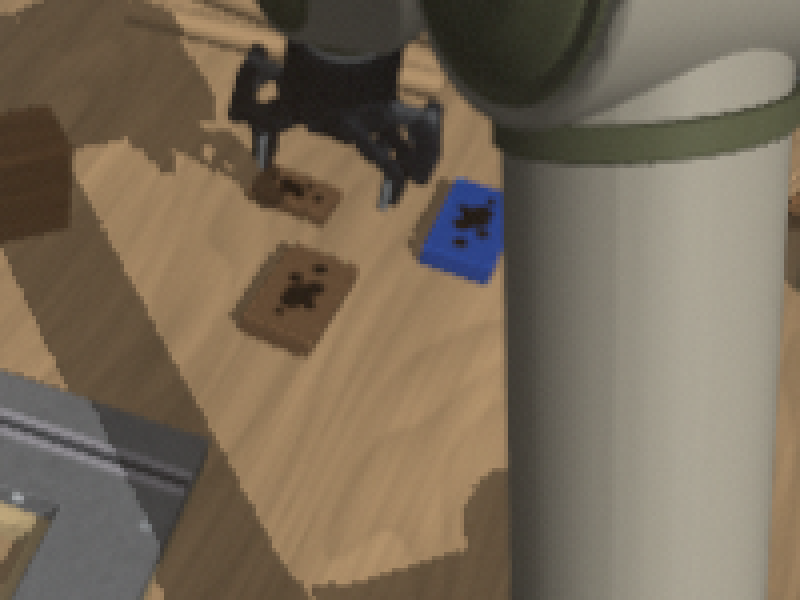

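Emit:
{"method": "jog_arm", "body": {"increments": [{"rx":0,"ry":0,"rz":0,"x":30,"y":0,"z":-7.8,"hand":85},{"rx":0,"ry":0,"rz":0,"x":30,"y":0,"z":-7.8,"hand":85},{"rx":0,"ry":0,"rz":0,"x":30,"y":0,"z":-7.8,"hand":85},{"rx":0,"ry":0,"rz":0,"x":22,"y":0,"z":-5.7,"hand":85},{"rx":0,"ry":0,"rz":0,"x":0,"y":0,"z":0,"hand":85}]}}

```text
time_s: 3.32
eef_pos: [483.5, -348.0, 3.5]
ee_rot: [0.559, 0.432, 0.436, -0.558]
force: [0.7, -0.4, 0.2]
grip_width: 0.993
```

```bash
python3 - <<'E'
from h import *
cv2.imwrite(f"pics/side2.png",cv2.resize(capture("side")[80:230,250:450],None,fx=4,fy=4,interpolation=cv2.INTER_NEAREST)[:,:,::-1])
st()
E
```

```text
t 3.38 pos [ 484.3 -348.7    4.9] F [-0.3  0.5  0.7] T [0.14 0.01 0.01] w 85.0 q [-0.74  0.68  1.61 -0.29  0.7  -0.54]
[[-0.001, 1.0, 0.005], [-0.249, 0.005, -0.969], [-0.969, -0.003, 0.249]]
```

View pics/side2.png

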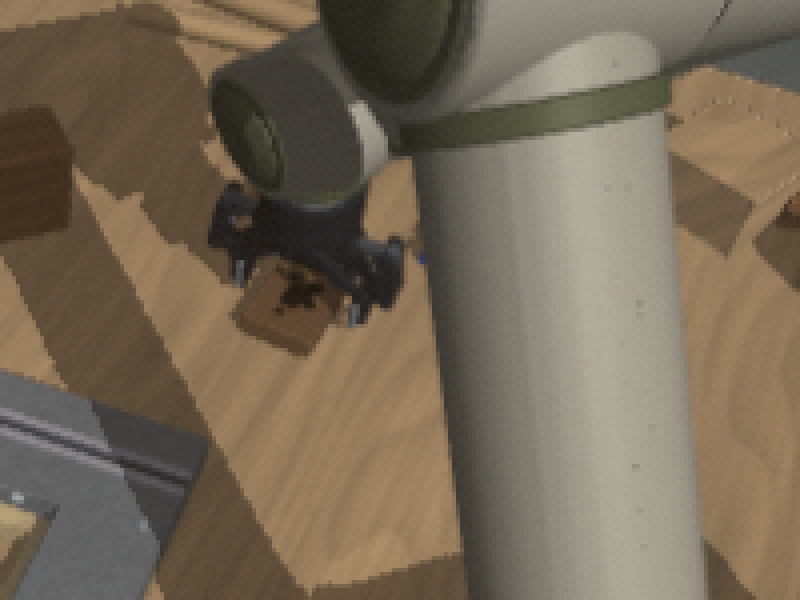

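The fingers straddle the insert, with tips at crop (238,272) and (353,312). I'll lower slightly and grip.

Emit:
{"method": "jog_arm", "body": {"increments": [{"rx":0,"ry":0,"rz":0,"x":4,"y":0,"z":-1,"hand":85},{"rx":0,"ry":0,"rz":0,"x":0,"y":0,"z":0,"hand":50},{"rx":0,"ry":0,"rz":0,"x":0,"y":0,"z":0,"hand":50},{"rx":0,"ry":0,"rz":0,"x":0,"y":0,"z":0,"hand":50},{"rx":0,"ry":0,"rz":0,"x":0,"y":0,"z":0,"hand":50}], "force": 40}}

```text
time_s: 4.0
eef_pos: [484.7, -349.4, 1.5]
ee_rot: [0.56, 0.432, 0.434, -0.558]
force: [-0.9, 2.2, 5.6]
grip_width: 0.67
```

```bash
python3 - <<'E'
from h import *
st()
print("lift"); rows(sense()["eef_pos"]+[0,0,120],tgt(1,-0.25),4)
print("rot")
s=sense();s=dict(s); s["eef_pos"]=s["eef_pos"]+[0,0,120]
rows([400,-200,130],tgt(1,-0.25+np.pi/2),14,s)
E
```

```text
t 4.0 pos [ 484.7 -349.4    1.5] F [-0.9  2.2  5.6] T [ 0.14  0.2  -0.12] w 57.2 q [-0.74  0.69  1.61 -0.29  0.7  -0.53]
[[-0.0, 1.0, 0.004], [-0.25, 0.004, -0.968], [-0.968, -0.001, 0.25]]
lift
[-29.0, -0.0, 7.5] [0.001, 0.001, 0.0]
[-29.0, -0.0, 7.5] [0.001, 0.001, 0.0]
[-29.1, -0.0, 7.5] [0.001, 0.001, 0.0]
[-29.1, -0.0, 7.4] [0.001, 0.001, 0.0]
rot
[-3.3, -6.0, -10.2] [0.0, 0.112, 0.0]
[-2.1, -6.0, -10.5] [0.0, 0.112, 0.0]
[-0.9, -6.0, -10.7] [0.0, 0.112, 0.0]
[0.3, -6.0, -10.7] [0.0, 0.112, 0.0]
[1.5, -6.0, -10.6] [0.0, 0.112, 0.0]
[2.7, -6.0, -10.4] [0.0, 0.112, 0.0]
[3.8, -6.0, -10.0] [0.0, 0.112, 0.0]
[4.9, -6.0, -9.5] [0.0, 0.112, 0.0]
[5.9, -6.0, -8.9] [0.0, 0.112, 0.0]
[6.9, -6.0, -8.2] [0.0, 0.112, 0.0]
[7.8, -6.0, -7.3] [0.0, 0.112, 0.0]
[8.5, -6.0, -6.4] [0.0, 0.112, 0.0]
[9.2, -6.0, -5.4] [0.0, 0.112, 0.0]
[9.8, -6.0, -4.4] [0.0, 0.112, 0.0]
```

Emit:
{"method": "jog_arm", "body": {"increments": [{"rx":0,"ry":0,"rz":0,"x":-29,"y":0,"z":7.5,"hand":50},{"rx":0,"ry":0,"rz":0,"x":-29,"y":0,"z":7.5,"hand":50},{"rx":0,"ry":0,"rz":0,"x":-29,"y":0,"z":7.5,"hand":50},{"rx":0,"ry":0,"rz":0,"x":-29,"y":0,"z":7.5,"hand":50},{"rx":0,"ry":0,"rz":0,"x":0,"y":0,"z":0,"hand":50}]}}

```text
time_s: 4.62
eef_pos: [485.3, -349.9, 122.6]
ee_rot: [0.561, 0.432, 0.433, -0.558]
force: [0.1, -0.5, -1.2]
grip_width: 0.667
```

Emit:
{"method": "jog_arm", "body": {"increments": [{"rx":0,"ry":0.112,"rz":0,"x":-3.3,"y":-6.7,"z":-10.2,"hand":50},{"rx":0,"ry":0.112,"rz":0,"x":-2.1,"y":-6.7,"z":-10.5,"hand":50},{"rx":0,"ry":0.112,"rz":0,"x":-0.9,"y":-6.7,"z":-10.7,"hand":50},{"rx":0,"ry":0.112,"rz":0,"x":0.3,"y":-6.7,"z":-10.7,"hand":50},{"rx":0,"ry":0.112,"rz":0,"x":1.5,"y":-6.7,"z":-10.6,"hand":50}]}}

```text
time_s: 5.25
eef_pos: [450.3, -295.3, 122.5]
ee_rot: [0.416, 0.57, 0.573, -0.416]
force: [-0.3, 1.0, -0.5]
grip_width: 0.669
```

```bash
python3 - <<'E'
from h import *
st()
rows([390,-200,130],tgt(1,-0.25+np.pi/2),9)
E
```

```text
t 5.25 pos [ 450.3 -295.3  122.5] F [-0.3  1.  -0.5] T [-0.24 -0.03 -0.04] w 57.1 q [-0.89  0.56  1.46  0.2   1.37 -0.96]
[[-0.004, 1.0, 0.003], [0.307, 0.004, -0.952], [-0.952, -0.003, -0.308]]
[2.5, -6.7, -10.4] [0.0, 0.112, 0.001]
[3.6, -6.7, -10.0] [0.0, 0.112, 0.001]
[4.7, -6.7, -9.5] [0.0, 0.112, 0.001]
[5.8, -6.7, -9.0] [0.0, 0.112, 0.001]
[6.7, -6.7, -8.3] [0.0, 0.112, 0.001]
[7.6, -6.7, -7.5] [0.0, 0.112, 0.001]
[8.4, -6.7, -6.6] [0.0, 0.112, 0.001]
[9.0, -6.7, -5.6] [0.0, 0.112, 0.001]
[9.6, -6.7, -4.5] [0.0, 0.112, 0.001]
```

Emit:
{"method": "jog_arm", "body": {"increments": [{"rx":0,"ry":0.112,"rz":0,"x":2.5,"y":-6.7,"z":-10.4,"hand":50},{"rx":0,"ry":0.112,"rz":0,"x":3.6,"y":-6.7,"z":-10,"hand":50},{"rx":0,"ry":0.112,"rz":0,"x":4.7,"y":-6.7,"z":-9.5,"hand":50},{"rx":0,"ry":0.112,"rz":0,"x":5.8,"y":-6.7,"z":-9,"hand":50},{"rx":0,"ry":0.112,"rz":0,"x":6.7,"y":-6.7,"z":-8.3,"hand":50}]}}

```text
time_s: 5.88
eef_pos: [416.7, -242.4, 126.5]
ee_rot: [0.241, 0.663, 0.666, -0.243]
force: [-0.1, 0.9, -1.2]
grip_width: 0.668
```

Emit:
{"method": "jog_arm", "body": {"increments": [{"rx":0,"ry":0.112,"rz":0,"x":7.6,"y":-6.7,"z":-7.5,"hand":50},{"rx":0,"ry":0.112,"rz":0,"x":8.4,"y":-6.7,"z":-6.6,"hand":50},{"rx":0,"ry":0.112,"rz":0,"x":9,"y":-6.7,"z":-5.6,"hand":50},{"rx":0,"ry":0.112,"rz":0,"x":9.6,"y":-6.7,"z":-4.5,"hand":50},{"rx":0,"ry":0,"rz":0,"x":0,"y":0,"z":0,"hand":50}]}}

```text
time_s: 6.5
eef_pos: [389.7, -200.0, 129.1]
ee_rot: [0.087, 0.7, 0.703, -0.091]
force: [-1.2, 0.2, -2.2]
grip_width: 0.667
```

```bash
python3 - <<'E'
from h import *
cv2.imwrite(f"pics/side3.png",cv2.resize(capture("side")[90:290,200:430],None,fx=3,fy=3,interpolation=cv2.INTER_NEAREST)[:,:,::-1])
cv2.imwrite(f"pics/top3.png",cv2.resize(capture("top")[150:300,220:420],None,fx=4,fy=4,interpolation=cv2.INTER_NEAREST)[:,:,::-1])
st()
plan([390,-200,80],tgt(1,-0.25+np.pi/2))
E
```

```text
t 6.6 pos [ 390.3 -200.8  130.3] F [-0.2 -0.3  0.2] T [-0.56  0.   -0.04] w 56.8 q [-1.05  0.83  1.51  0.56  2.02 -1.16]
[[-0.004, 1.0, -0.001], [0.967, 0.004, -0.254], [-0.254, -0.002, -0.967]]
total shift(tool) [13.5 -0.2 48.4] | 50.3 rotvec [-0.0014  0.0071  0.0044] deg 0.5
```

View pics/side3.png

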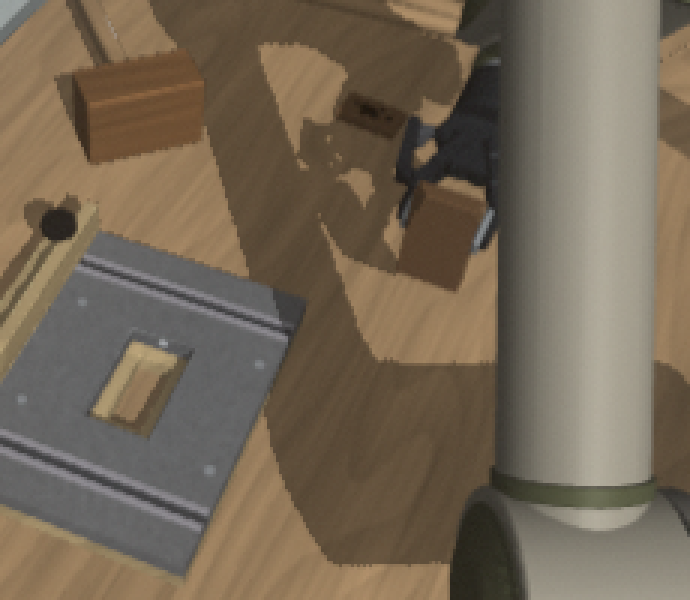

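View pics/top3.png

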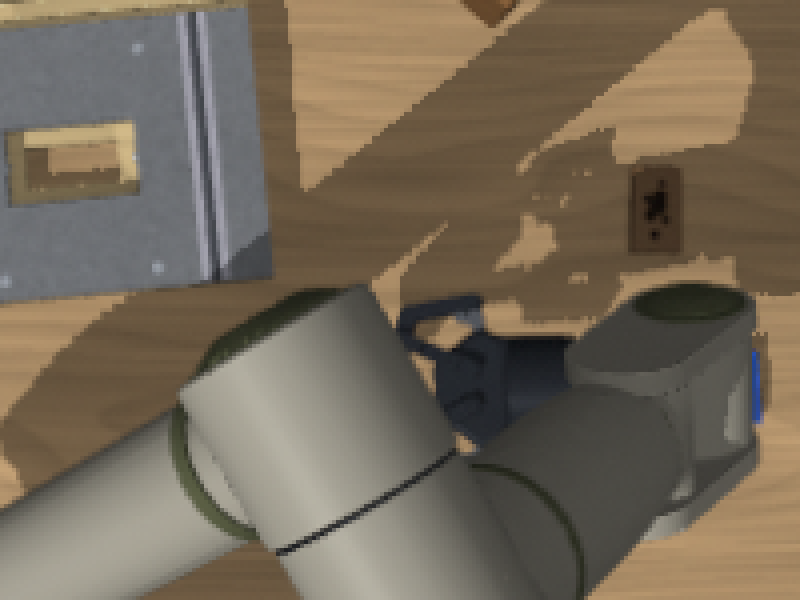

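Emit:
{"method": "jog_arm", "body": {"increments": [{"rx":0,"ry":0.007,"rz":0.004,"x":4.5,"y":0,"z":17,"hand":50},{"rx":0,"ry":0,"rz":0,"x":4.5,"y":0,"z":17,"hand":50},{"rx":0,"ry":0,"rz":0,"x":4.5,"y":0,"z":17,"hand":50},{"rx":0,"ry":0,"rz":0,"x":4,"y":0,"z":15.5,"hand":50},{"rx":0,"ry":0,"rz":0,"x":0,"y":0,"z":0,"hand":50}]}}

```text
time_s: 7.22
eef_pos: [389.9, -199.7, 61.0]
ee_rot: [0.086, 0.702, 0.702, -0.088]
force: [-0.1, -0.4, -0.9]
grip_width: 0.667
```

Emit:
{"method": "jog_arm", "body": {"increments": [{"rx":0,"ry":0,"rz":0,"x":0.5,"y":0,"z":2,"hand":50},{"rx":0,"ry":0,"rz":0,"x":0,"y":0,"z":0,"hand":50}]}}

```text
time_s: 7.48
eef_pos: [390.2, -200.2, 60.2]
ee_rot: [0.088, 0.702, 0.702, -0.088]
force: [-0.2, -0.2, -0.5]
grip_width: 0.665
```

Emit:
{"method": "jog_arm", "body": {"increments": [{"rx":0,"ry":0,"rz":0,"x":0.5,"y":0,"z":2,"hand":50},{"rx":0,"ry":0,"rz":0,"x":0,"y":0,"z":0,"hand":50}]}}

```text
time_s: 7.72
eef_pos: [390.1, -200.1, 57.9]
ee_rot: [0.087, 0.702, 0.702, -0.088]
force: [0.2, 0.5, -0.4]
grip_width: 0.672
```

Emit:
{"method": "jog_arm", "body": {"increments": [{"rx":0,"ry":0,"rz":0,"x":0.25,"y":0,"z":1,"hand":50},{"rx":0,"ry":0,"rz":0,"x":0,"y":0,"z":0,"hand":50}]}}

```text
time_s: 7.98
eef_pos: [390.1, -200.1, 56.8]
ee_rot: [0.087, 0.702, 0.702, -0.088]
force: [-0.2, 0.6, -1.0]
grip_width: 0.671
```

Emit:
{"method": "jog_arm", "body": {"increments": [{"rx":0,"ry":0,"rz":0,"x":0.5,"y":0,"z":2,"hand":50},{"rx":0,"ry":0,"rz":0,"x":0,"y":0,"z":0,"hand":50}]}}

```text
time_s: 8.22
eef_pos: [390.1, -200.0, 54.6]
ee_rot: [0.087, 0.702, 0.702, -0.088]
force: [-0.9, 0.4, -0.5]
grip_width: 0.674
```

Emit:
{"method": "jog_arm", "body": {"increments": [{"rx":0,"ry":0,"rz":0,"x":0.25,"y":0,"z":1,"hand":50},{"rx":0,"ry":0,"rz":0,"x":0,"y":0,"z":0,"hand":50}]}}

```text
time_s: 8.48
eef_pos: [390.1, -200.1, 54.0]
ee_rot: [0.087, 0.702, 0.702, -0.087]
force: [-0.3, -0.0, 2.0]
grip_width: 0.667
```

Emit:
{"method": "jog_arm", "body": {"increments": [{"rx":0,"ry":0,"rz":0,"x":0.25,"y":0,"z":1,"hand":50},{"rx":0,"ry":0,"rz":0,"x":0,"y":0,"z":0,"hand":50}]}}

```text
time_s: 8.72
eef_pos: [390.0, -200.1, 53.9]
ee_rot: [0.087, 0.702, 0.702, -0.087]
force: [-1.8, -0.3, 9.5]
grip_width: 0.666
```

Emit:
{"method": "jog_arm", "body": {"increments": [{"rx":0,"ry":0,"rz":0,"x":0,"y":0,"z":0,"hand":85},{"rx":0,"ry":0,"rz":0,"x":0,"y":0,"z":0,"hand":85},{"rx":0,"ry":0,"rz":0,"x":0,"y":0,"z":0,"hand":85},{"rx":0,"ry":0,"rz":0,"x":0,"y":0,"z":0,"hand":85}]}}

```text
time_s: 9.22
eef_pos: [390.1, -200.1, 52.6]
ee_rot: [0.087, 0.702, 0.702, -0.088]
force: [-0.2, 0.1, 0.5]
grip_width: 0.99
```

```bash
python3 - <<'E'
from h import *
cv2.imwrite(f"pics/side4.png",cv2.resize(capture("side")[90:290,200:430],None,fx=3,fy=3,interpolation=cv2.INTER_NEAREST)[:,:,::-1])
st()
E
```

```text
t 9.28 pos [ 390.1 -200.    52.6] F [-0.2  0.4  0.5] T [-0.46 -0.01  0.02] w 84.7 q [-1.05  0.97  1.49  0.54  1.92 -1.23]
[[-0.001, 1.0, -0.001], [0.969, 0.0, -0.246], [-0.246, -0.001, -0.969]]
```

View pics/side4.png

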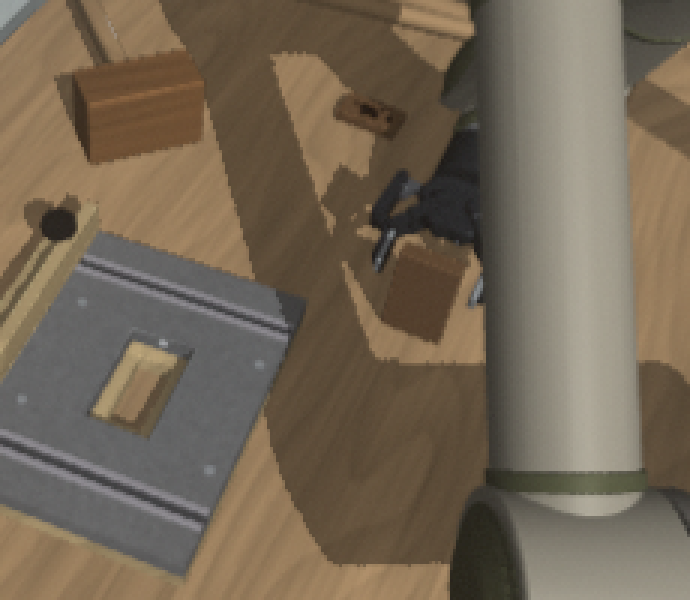

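Emit:
{"method": "jog_arm", "body": {"increments": [{"rx":0,"ry":0,"rz":0,"x":-28,"y":0,"z":0,"hand":85},{"rx":0,"ry":0,"rz":0,"x":-28,"y":0,"z":0,"hand":85},{"rx":0,"ry":0,"rz":0,"x":-24,"y":0,"z":-20,"hand":85},{"rx":0,"ry":0,"rz":0,"x":-10,"y":0,"z":-40,"hand":85},{"rx":0,"ry":0,"rz":0,"x":-10,"y":0,"z":-40,"hand":85}]}}

```text
time_s: 9.9
eef_pos: [390.1, -272.5, 175.2]
ee_rot: [0.087, 0.702, 0.702, -0.088]
force: [-0.1, 0.6, 0.3]
grip_width: 0.994
```

```bash
python3 - <<'E'
from h import *
cv2.imwrite(f"pics/side5.png",cv2.resize(capture("side")[90:290,200:430],None,fx=3,fy=3,interpolation=cv2.INTER_NEAREST)[:,:,::-1])
st()
rows([390,-105,190],tgt(1,-1.05),16)
E
```

```text
t 9.95 pos [ 390.7 -273.3  179.7] F [-0.2  0.3  5.7] T [-0.32 -0.03  0.01] w 85.3 q [-1.11  0.84  1.3   0.57  2.2  -1.09]
[[-0.0, 1.0, 0.003], [0.968, 0.001, -0.251], [-0.251, 0.003, -0.968]]
[10.0, -0.0, -3.3] [0.0, -0.148, -0.0]
[9.4, -0.0, -4.7] [0.0, -0.148, -0.0]
[8.6, -0.0, -6.0] [0.0, -0.148, -0.0]
[7.7, -0.0, -7.2] [0.0, -0.148, -0.0]
[6.5, -0.0, -8.3] [0.0, -0.148, -0.0]
[5.2, -0.0, -9.2] [0.0, -0.148, -0.0]
[3.8, -0.0, -9.8] [0.0, -0.148, -0.0]
[2.3, -0.0, -10.3] [0.0, -0.148, -0.0]
[0.8, -0.0, -10.5] [0.0, -0.148, -0.0]
[-0.8, -0.0, -10.5] [0.0, -0.148, -0.0]
[-2.3, -0.0, -10.3] [0.0, -0.148, -0.0]
[-3.8, -0.0, -9.8] [0.0, -0.148, -0.0]
[-5.2, -0.0, -9.2] [0.0, -0.148, -0.0]
[-6.5, -0.0, -8.3] [0.0, -0.148, -0.0]
[-7.7, -0.0, -7.2] [0.0, -0.148, -0.0]
[-8.7, -0.0, -6.0] [0.0, -0.148, -0.0]
```

View pics/side5.png

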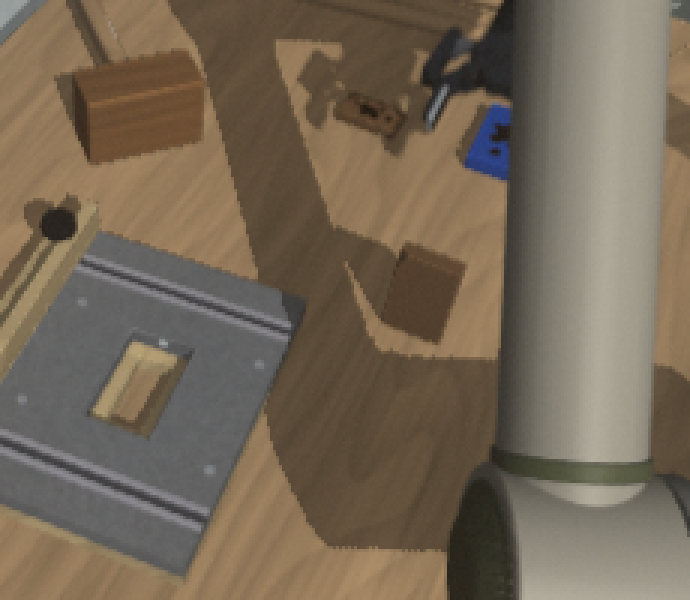

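Emit:
{"method": "jog_arm", "body": {"increments": [{"rx":0,"ry":-0.148,"rz":0,"x":10,"y":0,"z":-3.3,"hand":85},{"rx":0,"ry":-0.148,"rz":0,"x":9.4,"y":0,"z":-4.7,"hand":85},{"rx":0,"ry":-0.148,"rz":0,"x":8.6,"y":0,"z":-6,"hand":85},{"rx":0,"ry":-0.148,"rz":0,"x":7.7,"y":0,"z":-7.2,"hand":85},{"rx":0,"ry":-0.148,"rz":0,"x":6.5,"y":0,"z":-8.3,"hand":85}]}}

```text
time_s: 10.58
eef_pos: [390.2, -219.9, 177.8]
ee_rot: [0.337, 0.622, 0.622, -0.337]
force: [1.6, -1.1, -0.5]
grip_width: 0.998
```

Emit:
{"method": "jog_arm", "body": {"increments": [{"rx":0,"ry":-0.148,"rz":0,"x":5.2,"y":0,"z":-9.2,"hand":85},{"rx":0,"ry":-0.148,"rz":0,"x":3.8,"y":0,"z":-9.8,"hand":85},{"rx":0,"ry":-0.148,"rz":0,"x":2.3,"y":0,"z":-10.3,"hand":85},{"rx":0,"ry":-0.148,"rz":0,"x":0.8,"y":0,"z":-10.5,"hand":85},{"rx":0,"ry":-0.148,"rz":0,"x":-0.8,"y":0,"z":-10.5,"hand":85}]}}

```text
time_s: 11.2
eef_pos: [390.3, -167.1, 181.5]
ee_rot: [0.539, 0.458, 0.458, -0.539]
force: [0.2, -0.1, 1.0]
grip_width: 0.994
```

```bash
python3 - <<'E'
from h import *
st()
rows([390,-105,160],tgt(1,-1.05),7)
E
```

```text
t 11.2 pos [ 390.3 -167.1  181.5] F [ 0.2 -0.1  1. ] T [ 0.01  0.   -0.02] w 84.9 q [-0.6   0.11  1.9  -0.15  1.05 -0.53]
[[0.001, 1.0, 0.0], [-0.162, 0.001, -0.987], [-0.987, 0.001, 0.162]]
[1.6, -0.0, -9.3] [0.0, -0.127, -0.0]
[0.4, -0.0, -9.4] [0.0, -0.127, -0.0]
[-0.8, -0.0, -9.4] [0.0, -0.127, -0.0]
[-1.9, -0.0, -9.2] [0.0, -0.127, -0.0]
[-3.1, -0.0, -8.9] [0.0, -0.127, -0.0]
[-4.2, -0.0, -8.4] [0.0, -0.127, -0.0]
[-5.2, -0.0, -7.8] [0.0, -0.127, -0.0]
```

Emit:
{"method": "jog_arm", "body": {"increments": [{"rx":0,"ry":-0.127,"rz":0,"x":1.6,"y":0,"z":-9.3,"hand":85},{"rx":0,"ry":-0.127,"rz":0,"x":0.4,"y":0,"z":-9.4,"hand":85},{"rx":0,"ry":-0.127,"rz":0,"x":-0.8,"y":0,"z":-9.4,"hand":85},{"rx":0,"ry":-0.127,"rz":0,"x":-1.9,"y":0,"z":-9.2,"hand":85}]}}

```text
time_s: 11.7
eef_pos: [390.4, -131.3, 169.2]
ee_rot: [0.637, 0.308, 0.308, -0.636]
force: [0.8, -0.4, 0.2]
grip_width: 0.997
```

```bash
python3 - <<'E'
from h import *
st()
rows([390,-105,160],tgt(1,-1.05),3)
E
```

```text
t 11.7 pos [ 390.4 -131.3  169.2] F [ 0.8 -0.4  0.2] T [0.23 0.02 0.01] w 85.1 q [-0.23  0.17  2.03 -0.83  0.96  0.27]
[[0.001, 1.0, 0.001], [-0.621, 0.001, -0.784], [-0.784, 0.001, 0.621]]
[-3.0, -0.1, -8.8] [0.0, -0.127, -0.0]
[-4.1, -0.1, -8.3] [0.0, -0.127, -0.0]
[-5.1, -0.1, -7.7] [0.0, -0.127, -0.0]
```

Emit:
{"method": "jog_arm", "body": {"increments": [{"rx":0,"ry":-0.127,"rz":0,"x":-3,"y":0,"z":-8.8,"hand":85}]}}

```text
time_s: 11.82
eef_pos: [390.4, -122.5, 166.1]
ee_rot: [0.655, 0.267, 0.267, -0.654]
force: [-0.8, -0.8, 0.7]
grip_width: 0.995
```

```bash
python3 - <<'E'
from h import *
st()
cv2.imwrite(f"pics/side6.png",cv2.resize(capture("side")[90:290,200:430],None,fx=3,fy=3,interpolation=cv2.INTER_NEAREST)[:,:,::-1])
cv2.imwrite(f"pics/top6.png",cv2.resize(capture("top")[130:280,180:380],None,fx=4,fy=4,interpolation=cv2.INTER_NEAREST)[:,:,::-1])
E
```

```text
t 11.82 pos [ 390.4 -122.5  166.1] F [-0.8 -0.8  0.7] T [ 0.36 -0.01 -0.05] w 85.0 q [-0.15  0.22  2.04 -0.99  1.01  0.46]
[[0.001, 1.0, 0.0], [-0.715, 0.001, -0.699], [-0.699, 0.001, 0.715]]
```

View pics/side6.png

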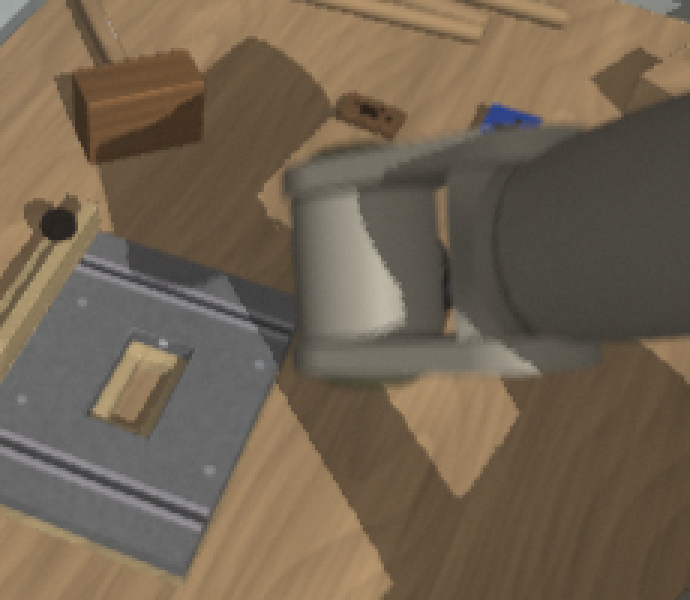

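View pics/top6.png

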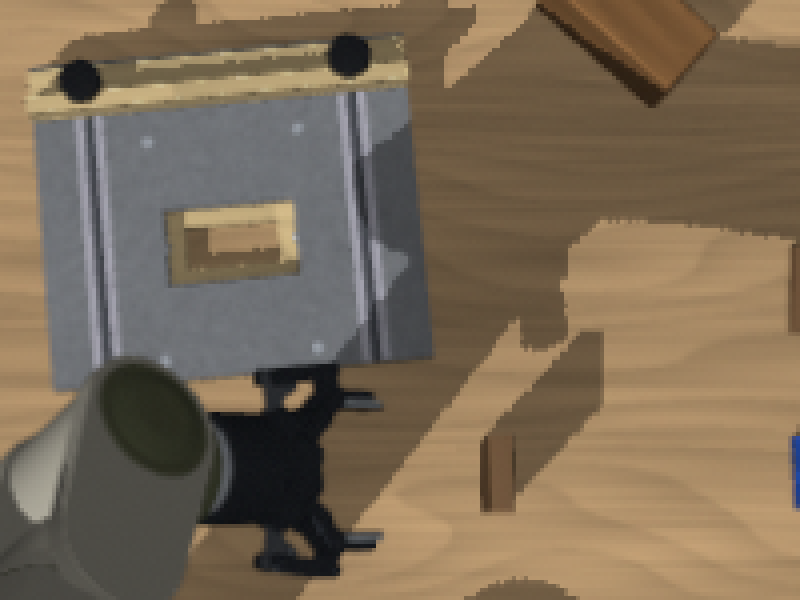

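```bash
python3 - <<'E'
from h import *
px=[(x/4+180-.5,y/4+130-.5) for x,y in [(492,436),(515,436),(515,512),(492,512),(481,436),(481,512)]]
print(cast("top",px[:4],100).round(1)); print(cast("top",px[4:],0).round(1))
E
```

```text
[[ 416.2 -200.9  100. ]
 [ 416.1 -218.1  100. ]
 [ 359.6 -217.4  100. ]
 [ 359.7 -200.3  100. ]]
[[ 420.  -200.     0. ]
 [ 359.7 -199.4    0. ]]
```

```bash
python3 - <<'E'
from h import *
rows([388.5,-151.4,87.5],tgt(1,-1.0),4)
E
```

```text
[18.8, -0.2, -8.4] [0.002, -0.052, 0.0]
[18.4, -0.2, -9.4] [0.002, -0.052, 0.0]
[17.9, -0.2, -10.3] [0.002, -0.052, 0.0]
[17.3, -0.3, -11.2] [0.002, -0.052, 0.0]
```

Emit:
{"method": "jog_arm", "body": {"increments": [{"rx":0,"ry":-0.052,"rz":0,"x":18.8,"y":-0.4,"z":-8.4,"hand":85},{"rx":0,"ry":-0.052,"rz":0,"x":18.4,"y":-0.5,"z":-9.4,"hand":85}]}}

```text
time_s: 12.18
eef_pos: [389.5, -138.6, 127.4]
ee_rot: [-0.667, -0.234, -0.234, 0.667]
force: [-0.6, -0.3, 0.4]
grip_width: 0.996
```

```bash
python3 - <<'E'
from h import *
st()
E
```

```text
t 12.18 pos [ 389.5 -138.6  127.4] F [-0.6 -0.3  0.4] T [0.34 0.05 0.04] w 85.1 q [-0.14  0.34  2.09 -1.18  0.99  0.69]
[[-0.0, 1.0, -0.0], [-0.78, -0.0, -0.625], [-0.625, -0.0, 0.78]]
```

```bash
python3 - <<'E'
from h import *
rows([388.5,-159.4,94],tgt(1,-.75),3)
E
```

```text
[12.4, -0.3, -4.4] [-0.0, 0.048, 0.0]
[12.6, -0.3, -3.8] [-0.0, 0.048, 0.0]
[12.7, -0.3, -3.1] [-0.0, 0.048, 0.0]
```

Emit:
{"method": "jog_arm", "body": {"increments": [{"rx":0,"ry":0.048,"rz":0,"x":12.4,"y":-0.3,"z":-4.4,"hand":85},{"rx":0,"ry":0.048,"rz":0,"x":12.6,"y":-0.3,"z":-3.8,"hand":85},{"rx":0,"ry":0.048,"rz":0,"x":12.7,"y":-0.4,"z":-3.1,"hand":85},{"rx":0,"ry":0,"rz":0,"x":0,"y":0,"z":0,"hand":85}]}}

```text
time_s: 12.68
eef_pos: [388.1, -159.9, 94.4]
ee_rot: [-0.648, -0.282, -0.282, 0.649]
force: [0.2, -0.2, -0.1]
grip_width: 0.993
```

```bash
python3 - <<'E'
from h import *
st()
rows([388.5,-210.5,39],tgt(1,-.75),5)
cv2.imwrite(f"pics/top7.png",cv2.resize(capture("top")[180:280,230:380],None,fx=5,fy=5,interpolation=cv2.INTER_NEAREST)[:,:,::-1])
E
```

```text
t 12.68 pos [ 388.1 -159.9   94.4] F [ 0.2 -0.2 -0.1] T [ 0.27 -0.02  0.03] w 84.8 q [-0.27  0.35  2.11 -1.11  0.82  0.59]
[[-0.002, 1.0, -0.001], [-0.683, -0.002, -0.731], [-0.731, -0.001, 0.683]]
[15.0, 0.1, -0.2] [-0.0, 0.0, 0.0]
[15.0, 0.1, -0.2] [-0.0, 0.0, 0.0]
[15.0, 0.1, -0.2] [-0.0, 0.0, 0.0]
[15.0, 0.1, -0.1] [-0.0, 0.0, 0.0]
[15.0, 0.1, -0.1] [-0.0, 0.0, 0.0]
```

View pics/top7.png

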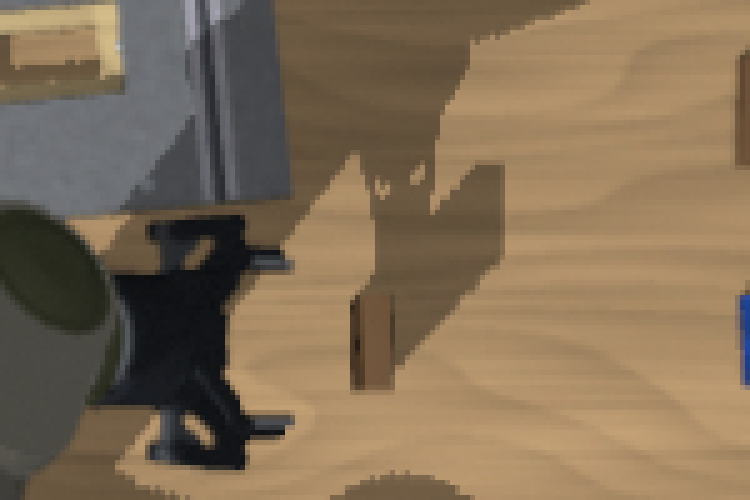

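Emit:
{"method": "jog_arm", "body": {"increments": [{"rx":0,"ry":0,"rz":0,"x":15,"y":0.1,"z":0,"hand":85},{"rx":0,"ry":0,"rz":0,"x":15,"y":0.1,"z":0,"hand":85},{"rx":0,"ry":0,"rz":0,"x":15,"y":0.1,"z":0,"hand":85}]}}

```text
time_s: 13.1
eef_pos: [390.1, -188.6, 63.2]
ee_rot: [-0.647, -0.281, -0.283, 0.649]
force: [-0.2, 0.1, 0.1]
grip_width: 0.996
```

```bash
python3 - <<'E'
from h import *
st()
rows([388.5,-210.5,39],tgt(1,-.75),2)
E
```

```text
t 13.1 pos [ 390.1 -188.6   63.2] F [-0.2  0.1  0.1] T [ 0.28 -0.04 -0.06] w 85.1 q [-0.34  0.43  2.12 -1.23  0.75  0.67]
[[-0.003, 1.0, 0.001], [-0.681, -0.001, -0.732], [-0.732, -0.003, 0.681]]
[16.3, -0.7, -0.2] [0.0, -0.0, 0.002]
[16.3, -0.8, -0.3] [0.0, -0.0, 0.002]
```

```bash
python3 - <<'E'
from h import *
rows([388.5,-188.6,70],tgt(1,-.5),3)
s=dict(sense()); s["eef_pos"]=np.array([388.5,-188.6,70]); m=tgt(1,-.5).as_quat(); s["ee_rot"]=np.r_[m[3],m[:3]]
rows([388.5,-209.5,38],tgt(1,-.5),2,s)
E
```

```text
[-1.7, -0.5, 1.5] [0.0, 0.083, 0.001]
[-1.8, -0.5, 1.4] [0.0, 0.083, 0.001]
[-1.9, -0.5, 1.2] [0.0, 0.083, 0.001]
[19.1, 0.0, 1.5] [0.0, 0.0, 0.0]
[19.1, 0.0, 1.5] [0.0, 0.0, 0.0]
```

Emit:
{"method": "jog_arm", "body": {"increments": [{"rx":0,"ry":0.083,"rz":0.001,"x":-1.7,"y":-0.5,"z":1.5,"hand":85},{"rx":0,"ry":0.083,"rz":0.001,"x":-1.8,"y":-0.5,"z":1.4,"hand":85},{"rx":0,"ry":0.083,"rz":0.001,"x":-1.9,"y":-0.5,"z":1.2,"hand":85},{"rx":0,"ry":0,"rz":0,"x":0,"y":0,"z":0,"hand":85}]}}

```text
time_s: 13.6
eef_pos: [388.8, -189.2, 70.9]
ee_rot: [-0.608, -0.361, -0.359, 0.609]
force: [1.0, -0.6, -0.3]
grip_width: 0.994
```

```bash
python3 - <<'E'
from h import *
st()
rows([388.5,-209.5,38],tgt(1,-.5),3)
E
```

```text
t 13.6 pos [ 388.8 -189.2   70.9] F [ 1.  -0.6 -0.3] T [ 0.25  0.01 -0.03] w 84.9 q [-0.47  0.33  2.09 -0.79  0.65  0.16]
[[0.0, 1.0, -0.002], [-0.481, -0.002, -0.877], [-0.877, 0.001, 0.481]]
[12.9, -0.1, 0.7] [-0.001, 0.001, -0.0]
[12.9, -0.1, 0.7] [-0.001, 0.001, -0.0]
[12.9, -0.1, 0.7] [-0.001, 0.001, -0.0]
```

Emit:
{"method": "jog_arm", "body": {"increments": [{"rx":0,"ry":0,"rz":0,"x":12.9,"y":-0.1,"z":0.7,"hand":85},{"rx":0,"ry":0,"rz":0,"x":12.9,"y":-0.1,"z":0.7,"hand":85},{"rx":0,"ry":0,"rz":0,"x":12.9,"y":-0.1,"z":0.7,"hand":85},{"rx":0,"ry":0,"rz":0,"x":0,"y":0,"z":0,"hand":85}]}}

```text
time_s: 14.1
eef_pos: [387.3, -208.6, 35.6]
ee_rot: [-0.607, -0.36, -0.362, 0.609]
force: [-0.4, -0.3, 0.0]
grip_width: 0.994
```

```bash
python3 - <<'E'
from h import *
st()
cv2.imwrite(f"pics/top8.png",cv2.resize(capture("top")[180:280,230:380],None,fx=5,fy=5,interpolation=cv2.INTER_NEAREST)[:,:,::-1])
E
```

```text
t 14.1 pos [ 387.3 -208.6   35.6] F [-0.4 -0.3  0. ] T [0.22 0.02 0.06] w 84.9 q [-0.52  0.41  2.09 -0.9   0.56  0.24]
[[-0.003, 1.0, 0.001], [-0.479, -0.0, -0.878], [-0.878, -0.003, 0.479]]
```

View pics/top8.png

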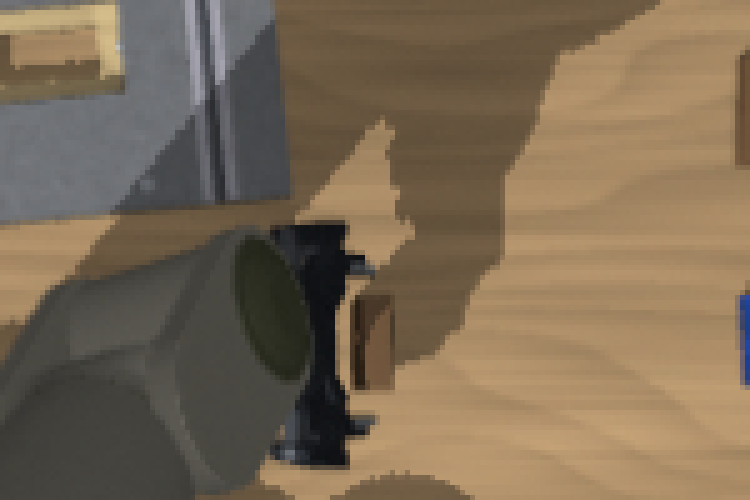

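Emit:
{"method": "jog_arm", "body": {"increments": [{"rx":0,"ry":0,"rz":0,"x":0,"y":0,"z":0,"hand":50},{"rx":0,"ry":0,"rz":0,"x":0,"y":0,"z":0,"hand":50},{"rx":0,"ry":0,"rz":0,"x":0,"y":0,"z":0,"hand":50},{"rx":0,"ry":0,"rz":0,"x":0,"y":0,"z":0,"hand":50}], "force": 50}}

```text
time_s: 14.65
eef_pos: [388.3, -208.7, 37.5]
ee_rot: [0.609, 0.36, 0.36, -0.608]
force: [-0.4, 2.3, 7.1]
grip_width: 0.671
```

```bash
python3 - <<'E'
from h import *
st()
p=sense()["eef_pos"]
rows(p+[0,0,70],tgt(1,-.5),3)
s=dict(sense()); s["eef_pos"]=p+[0,0,70]
print("rot"); rows(p+[0,-20,70],tgt(1,-.5+np.pi/2),14,s)
E
```

```text
t 14.65 pos [ 388.3 -208.7   37.5] F [-0.4  2.3  7.1] T [ 0.11  0.18 -0.06] w 57.3 q [-0.51  0.41  2.09 -0.9   0.56  0.24]
[[0.0, 1.0, 0.0], [-0.48, 0.0, -0.877], [-0.877, 0.0, 0.48]]
[-20.5, 0.0, 11.2] [0.0, 0.0, -0.0]
[-20.5, 0.0, 11.2] [0.0, 0.0, -0.0]
[-20.5, 0.0, 11.2] [0.0, 0.0, -0.0]
rot
[0.7, -0.0, 1.3] [0.0, 0.112, 0.0]
[0.5, -0.0, 1.3] [0.0, 0.112, 0.0]
[0.4, -0.0, 1.4] [0.0, 0.112, 0.0]
[0.2, -0.0, 1.4] [0.0, 0.112, 0.0]
[0.1, -0.0, 1.4] [0.0, 0.112, 0.0]
[-0.1, -0.0, 1.4] [0.0, 0.112, 0.0]
[-0.2, -0.0, 1.4] [0.0, 0.112, 0.0]
[-0.4, -0.0, 1.4] [0.0, 0.112, 0.0]
[-0.6, -0.0, 1.3] [0.0, 0.112, 0.0]
[-0.7, -0.0, 1.2] [0.0, 0.112, 0.0]
[-0.8, -0.0, 1.2] [0.0, 0.112, 0.0]
[-1.0, -0.0, 1.1] [0.0, 0.112, 0.0]
[-1.1, -0.0, 0.9] [0.0, 0.112, 0.0]
[-1.2, -0.0, 0.8] [0.0, 0.112, 0.0]
```

Emit:
{"method": "jog_arm", "body": {"increments": [{"rx":0,"ry":0,"rz":0,"x":-20.5,"y":0,"z":11.2,"hand":50},{"rx":0,"ry":0,"rz":0,"x":-20.5,"y":0,"z":11.2,"hand":50},{"rx":0,"ry":0,"rz":0,"x":-20.5,"y":0,"z":11.2,"hand":50},{"rx":0,"ry":0.112,"rz":0,"x":1,"y":0,"z":1.3,"hand":50},{"rx":0,"ry":0.112,"rz":0,"x":0.5,"y":0,"z":1.3,"hand":50}]}}

```text
time_s: 15.28
eef_pos: [388.4, -211.2, 107.2]
ee_rot: [0.564, 0.427, 0.427, -0.563]
force: [-0.5, 0.5, -0.8]
grip_width: 0.666
```

Emit:
{"method": "jog_arm", "body": {"increments": [{"rx":0,"ry":0.112,"rz":0,"x":0,"y":0,"z":1.4,"hand":50},{"rx":0,"ry":0.112,"rz":0,"x":0,"y":0,"z":1.4,"hand":50},{"rx":0,"ry":0.112,"rz":0,"x":0,"y":0,"z":1.4,"hand":50},{"rx":0,"ry":0.112,"rz":0,"x":0,"y":0,"z":1.4,"hand":50},{"rx":0,"ry":0.112,"rz":0,"x":0,"y":0,"z":1.4,"hand":50}]}}

```text
time_s: 15.9
eef_pos: [388.1, -218.6, 107.4]
ee_rot: [0.423, 0.566, 0.566, -0.423]
force: [-0.2, -0.4, -1.1]
grip_width: 0.675
```

Emit:
{"method": "jog_arm", "body": {"increments": [{"rx":0,"ry":0.112,"rz":0,"x":-0.4,"y":0,"z":1.4,"hand":50},{"rx":0,"ry":0.112,"rz":0,"x":-0.6,"y":0,"z":1.4,"hand":50},{"rx":0,"ry":0.112,"rz":0,"x":-0.8,"y":0,"z":1.4,"hand":50},{"rx":0,"ry":0.112,"rz":0,"x":-1,"y":0,"z":1.4,"hand":50},{"rx":0,"ry":0.112,"rz":0,"x":-1,"y":0,"z":1.2,"hand":50}]}}

```text
time_s: 16.52
eef_pos: [388.1, -226.6, 107.2]
ee_rot: [0.25, 0.661, 0.661, -0.251]
force: [0.4, -0.8, -1.4]
grip_width: 0.671
```

Emit:
{"method": "jog_arm", "body": {"increments": [{"rx":0,"ry":0.112,"rz":0,"x":-1,"y":0,"z":1,"hand":50},{"rx":0,"ry":0.06,"rz":0,"x":-1,"y":0,"z":1,"hand":50},{"rx":0,"ry":0,"rz":0,"x":0,"y":0,"z":0,"hand":50}]}}

```text
time_s: 16.9
eef_pos: [387.9, -229.3, 106.1]
ee_rot: [0.193, 0.68, 0.68, -0.194]
force: [-0.0, 0.4, -0.5]
grip_width: 0.666
```

```bash
python3 - <<'E'
from h import *
st()
for n,(x,y) in dict(side=(270,100),top=(230,170)).items():
    cv2.imwrite(f"pics/{n}9.png",cv2.resize(capture(n)[y:y+130,x:x+180],None,fx=4,fy=4,interpolation=cv2.INTER_NEAREST)[:,:,::-1])
plan(sense()["eef_pos"]+[0,0,-50],tgt(1,-.5+np.pi/2))
E
```

```text
t 16.9 pos [ 387.9 -229.3  106.1] F [-0.   0.4 -0.5] T [-0.54 -0.02  0.03] w 56.9 q [-1.05  0.75  1.51  0.45  1.81 -1.17]
[[-0.0, 1.0, -0.002], [0.85, -0.0, -0.527], [-0.527, -0.002, -0.85]]
total shift(tool) [26.4  0.  42.5] | 50.0 rotvec [-0.0004  0.0566  0.0005] deg 3.2
```

View pics/side9.png

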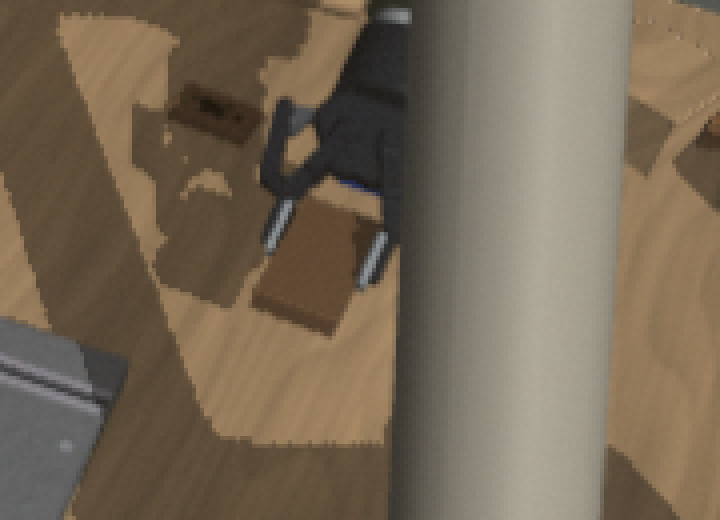

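View pics/top9.png

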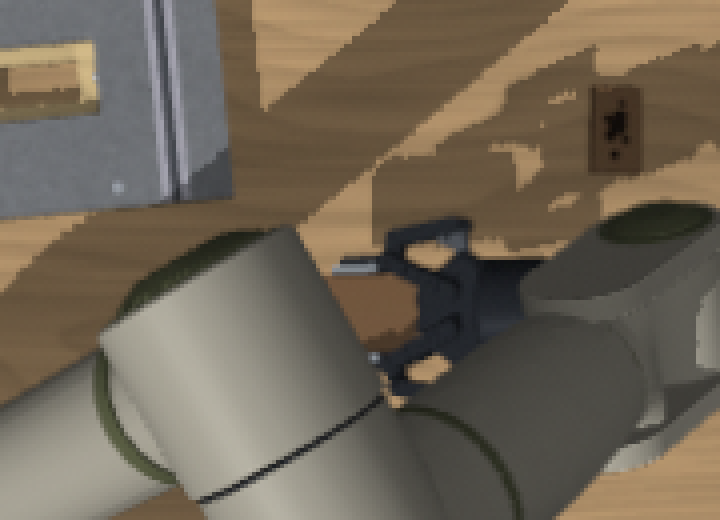

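Emit:
{"method": "jog_arm", "body": {"increments": [{"rx":0,"ry":0.056,"rz":0,"x":14.5,"y":0,"z":23.4,"hand":50},{"rx":0,"ry":0,"rz":0,"x":13.2,"y":0,"z":24.1,"hand":50},{"rx":0,"ry":0,"rz":0,"x":13.2,"y":0,"z":24.1,"hand":50},{"rx":0,"ry":0,"rz":0,"x":0,"y":0,"z":0,"hand":50}]}}

```text
time_s: 17.5
eef_pos: [387.8, -228.5, 24.0]
ee_rot: [0.174, 0.685, 0.686, -0.175]
force: [-0.3, 0.4, -0.7]
grip_width: 0.666
```

Emit:
{"method": "jog_arm", "body": {"increments": [{"rx":0,"ry":0,"rz":0,"x":1.9,"y":0,"z":3.5,"hand":50},{"rx":0,"ry":0,"rz":0,"x":0,"y":0,"z":0,"hand":50}]}}

```text
time_s: 17.75
eef_pos: [388.3, -229.4, 21.2]
ee_rot: [0.175, 0.685, 0.685, -0.175]
force: [-0.0, 0.0, -1.2]
grip_width: 0.667
```

Emit:
{"method": "jog_arm", "body": {"increments": [{"rx":0,"ry":0,"rz":0,"x":1,"y":0,"z":1.8,"hand":50},{"rx":0,"ry":0,"rz":0,"x":0,"y":0,"z":0,"hand":50}]}}

```text
time_s: 18.0
eef_pos: [388.1, -229.2, 18.6]
ee_rot: [0.175, 0.685, 0.685, -0.175]
force: [0.1, -0.7, -0.8]
grip_width: 0.67
```

Emit:
{"method": "jog_arm", "body": {"increments": [{"rx":0,"ry":0,"rz":0,"x":1.4,"y":0,"z":2.6,"hand":50},{"rx":0,"ry":0,"rz":0,"x":0,"y":0,"z":0,"hand":50}]}}

```text
time_s: 18.25
eef_pos: [388.0, -229.1, 15.3]
ee_rot: [0.174, 0.685, 0.685, -0.175]
force: [0.3, 0.2, -1.0]
grip_width: 0.669
```

Emit:
{"method": "jog_arm", "body": {"increments": [{"rx":0,"ry":0,"rz":0,"x":1,"y":0,"z":1.8,"hand":50},{"rx":0,"ry":0,"rz":0,"x":0,"y":0,"z":0,"hand":50}]}}

```text
time_s: 18.5
eef_pos: [388.0, -229.1, 13.3]
ee_rot: [0.174, 0.685, 0.685, -0.175]
force: [-0.9, -0.9, 0.0]
grip_width: 0.673
```

Emit:
{"method": "jog_arm", "body": {"increments": [{"rx":0,"ry":0,"rz":0,"x":1,"y":0,"z":1.8,"hand":50},{"rx":0,"ry":0,"rz":0,"x":0,"y":0,"z":0,"hand":50}]}}

```text
time_s: 18.75
eef_pos: [388.0, -229.1, 11.2]
ee_rot: [0.174, 0.685, 0.685, -0.175]
force: [0.9, -0.7, -0.8]
grip_width: 0.667
```

Emit:
{"method": "jog_arm", "body": {"increments": [{"rx":0,"ry":0,"rz":0,"x":0.6,"y":0,"z":1,"hand":50},{"rx":0,"ry":0,"rz":0,"x":0,"y":0,"z":0,"hand":50}]}}

```text
time_s: 19.0
eef_pos: [388.0, -229.0, 10.1]
ee_rot: [0.174, 0.685, 0.685, -0.175]
force: [-0.8, 0.4, -1.0]
grip_width: 0.667
```

Emit:
{"method": "jog_arm", "body": {"increments": [{"rx":0,"ry":0,"rz":0,"x":0.6,"y":0,"z":1,"hand":50},{"rx":0,"ry":0,"rz":0,"x":0,"y":0,"z":0,"hand":50}]}}

```text
time_s: 19.25
eef_pos: [388.0, -229.0, 9.0]
ee_rot: [0.174, 0.685, 0.685, -0.175]
force: [-0.2, -0.7, -0.7]
grip_width: 0.667
```

Emit:
{"method": "jog_arm", "body": {"increments": [{"rx":0,"ry":0,"rz":0,"x":0.6,"y":0,"z":1,"hand":50},{"rx":0,"ry":0,"rz":0,"x":0,"y":0,"z":0,"hand":85},{"rx":0,"ry":0,"rz":0,"x":0,"y":0,"z":0,"hand":85},{"rx":0,"ry":0,"rz":0,"x":0,"y":0,"z":0,"hand":85},{"rx":0,"ry":0,"rz":0,"x":0,"y":0,"z":0,"hand":85}]}}

```text
time_s: 19.88
eef_pos: [388.0, -229.0, 7.8]
ee_rot: [0.175, 0.685, 0.685, -0.175]
force: [-0.8, -0.4, -0.2]
grip_width: 0.996
```

Emit:
{"method": "jog_arm", "body": {"increments": [{"rx":0,"ry":0,"rz":0,"x":-20,"y":0,"z":0,"hand":85},{"rx":0,"ry":0,"rz":0,"x":-30,"y":0,"z":-20,"hand":85},{"rx":0,"ry":0,"rz":0,"x":-30,"y":0,"z":-40,"hand":85},{"rx":0,"ry":0,"rz":0,"x":-20,"y":0,"z":-50,"hand":85}]}}

```text
time_s: 20.38
eef_pos: [388.0, -264.5, 153.5]
ee_rot: [0.174, 0.685, 0.685, -0.175]
force: [0.6, -0.3, 0.4]
grip_width: 0.996
```

```bash
python3 - <<'E'
from h import *
st()
for n,(x,y) in dict(side=(270,100),top=(230,170)).items():
    im=capture(n)
    cv2.imwrite(f"pics/{n}10.png",cv2.resize(im[y:y+130,x:x+180],None,fx=4,fy=4,interpolation=cv2.INTER_NEAREST)[:,:,::-1])
    cv2.imwrite(f"pics/{n}10full.png",im[:,:,::-1])
E
```

```text
t 20.38 pos [ 388.  -264.5  153.5] F [ 0.6 -0.3  0.4] T [-0.43 -0.09 -0.03] w 85.1 q [-1.09  0.75  1.39  0.46  1.98 -1.13]
[[0.0, 1.0, -0.001], [0.878, -0.001, -0.479], [-0.479, -0.001, -0.878]]
```

View pics/side10.png

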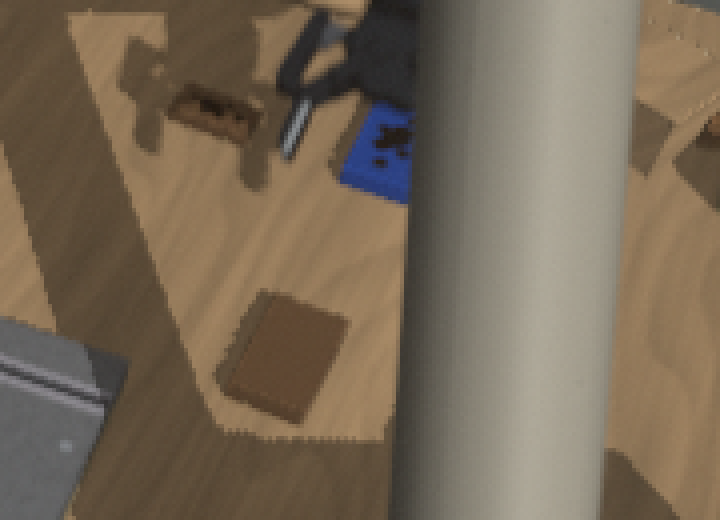

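View pics/top10.png

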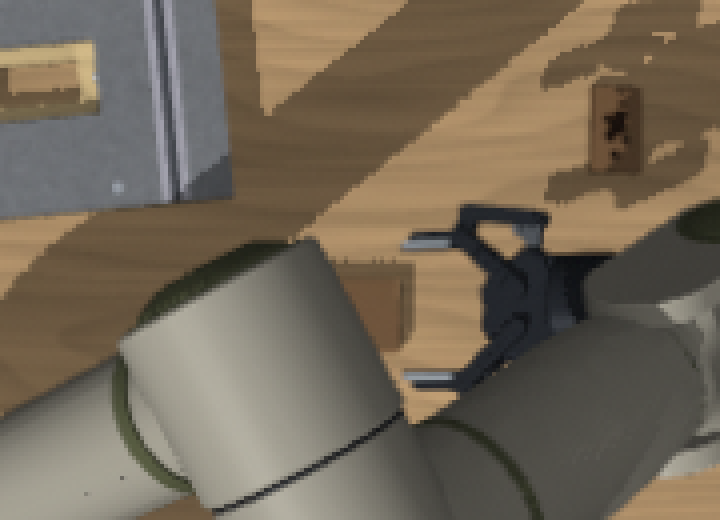

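```bash
python3 - <<'E'
from h import *
rows([340,-420,200],tgt(1,0),10)
E
```

```text
[-15.7, -4.9, 3.7] [0.0, -0.106, -0.0]
[-15.2, -4.9, 5.3] [0.0, -0.106, -0.0]
[-14.5, -4.9, 6.9] [0.0, -0.106, -0.0]
[-13.7, -4.9, 8.4] [0.0, -0.106, -0.0]
[-12.8, -4.9, 9.8] [0.0, -0.106, -0.0]
[-11.6, -4.9, 11.1] [0.0, -0.106, -0.0]
[-10.4, -4.9, 12.3] [0.0, -0.106, -0.0]
[-9.0, -4.9, 13.3] [0.0, -0.106, -0.0]
[-7.5, -4.9, 14.2] [0.0, -0.106, -0.0]
[-6.0, -4.9, 15.0] [0.0, -0.106, -0.0]
```

Emit:
{"method": "jog_arm", "body": {"increments": [{"rx":0,"ry":-0.106,"rz":0,"x":-15.7,"y":-5,"z":3.7,"hand":85},{"rx":0,"ry":-0.106,"rz":0,"x":-15.2,"y":-5,"z":5.3,"hand":85},{"rx":0,"ry":-0.106,"rz":0,"x":-14.5,"y":-5,"z":6.9,"hand":85},{"rx":0,"ry":-0.106,"rz":0,"x":-13.7,"y":-5,"z":8.4,"hand":85},{"rx":0,"ry":-0.106,"rz":0,"x":-12.8,"y":-5,"z":9.8,"hand":85}]}}

```text
time_s: 21.1
eef_pos: [362.9, -342.2, 173.4]
ee_rot: [0.349, 0.615, 0.615, -0.349]
force: [-1.2, 0.0, -0.1]
grip_width: 0.997
```

Emit:
{"method": "jog_arm", "body": {"increments": [{"rx":0,"ry":-0.106,"rz":0,"x":-11.6,"y":-5,"z":11.1,"hand":85},{"rx":0,"ry":-0.106,"rz":0,"x":-10.4,"y":-5,"z":12.3,"hand":85},{"rx":0,"ry":-0.106,"rz":0,"x":-9,"y":-5,"z":13.3,"hand":85},{"rx":0,"ry":-0.106,"rz":0,"x":-7.5,"y":-5,"z":14.2,"hand":85},{"rx":0,"ry":-0.106,"rz":0,"x":-6,"y":-5,"z":15,"hand":85}]}}

```text
time_s: 21.72
eef_pos: [337.9, -419.8, 194.5]
ee_rot: [0.498, 0.502, 0.502, -0.498]
force: [0.4, 0.3, 0.4]
grip_width: 0.996
```

```bash
python3 - <<'E'
from h import *
st()
for n,(x,y,w,h,k) in dict(side=(270,100,150,130,5),top=(200,150,160,120,5)).items():
    im=capture(n)
    cv2.imwrite(f"pics/{n}11.png",cv2.resize(im[y:y+h,x:x+w],None,fx=k,fy=k,interpolation=cv2.INTER_NEAREST)[:,:,::-1])
    cv2.imwrite(f"pics/{n}11full.png",im[:,:,::-1])
E
```

```text
t 21.73 pos [ 337.9 -419.8  194.5] F [0.4 0.3 0.4] T [-0.    0.04 -0.  ] w 85.1 q [-1.11  0.38  1.51  0.    1.27 -1.11]
[[-0.001, 1.0, 0.0], [0.009, 0.001, -1.0], [-1.0, -0.001, -0.009]]
```

View pics/side11.png

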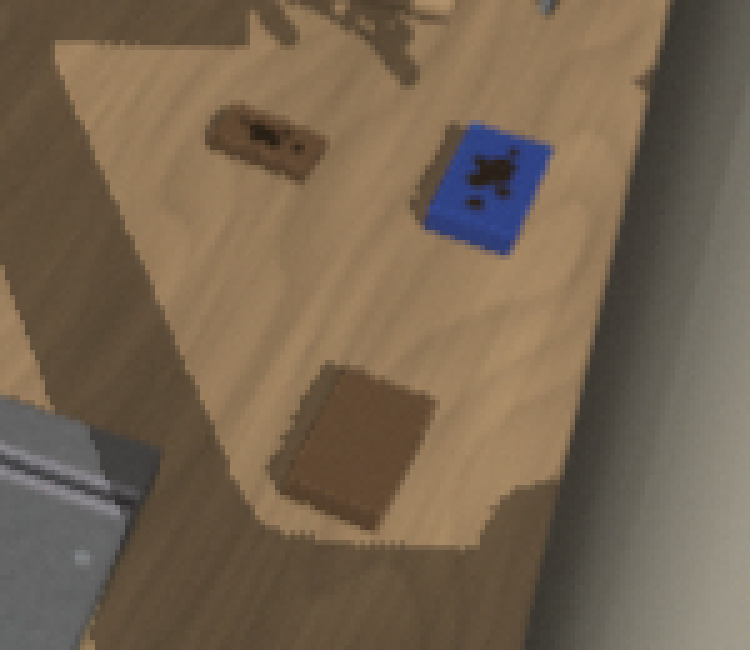

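View pics/top11.png

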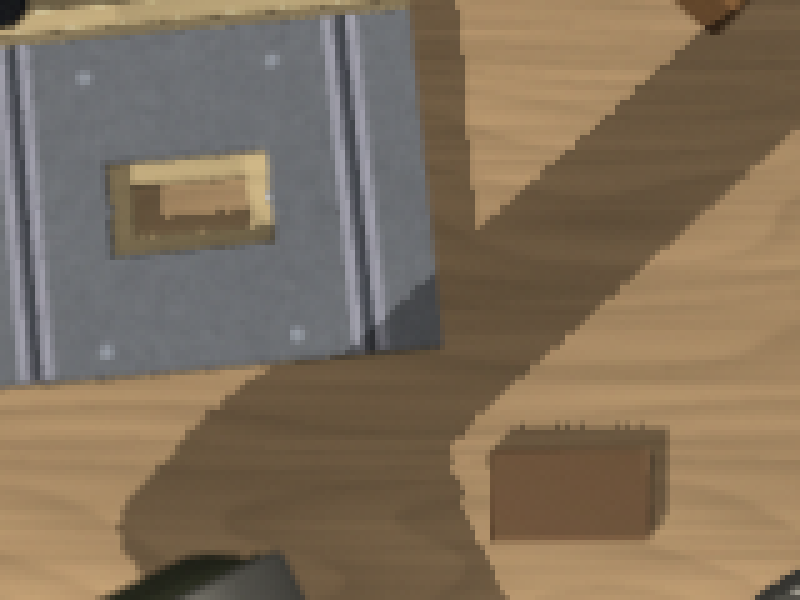

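```bash
cat > meas.py <<'E'
from h import *
def rect_from_mask(f, thr, x0,y0,k):
    # f: float crop, upsample then threshold
    g=cv2.resize(f.astype(np.float32),None,fx=k,fy=k,interpolation=cv2.INTER_CUBIC)
    m=(g>thr).astype(np.uint8)
    m=cv2.morphologyEx(m,cv2.MORPH_CLOSE,np.ones((3*k,3*k),np.uint8)); m=cv2.morphologyEx(m,cv2.MORPH_OPEN,np.ones((3*k,3*k),np.uint8))
    cs,_=cv2.findContours(m,cv2.RETR_EXTERNAL,cv2.CHAIN_APPROX_NONE); c=max(cs,key=cv2.contourArea)[:,0,:].astype(float)
    return (c+.5)/k-.5+[x0,y0], m
def fitquad(c):
    """split contour to 4 sides via minAreaRect, robust line fit each, corners"""
    r=cv2.minAreaRect(c.astype(np.float32)); b=cv2.boxPoints(r); L=[]
    for i in range(4):
        a,e=b[i],b[(i+1)%4]; u=(e-a)/np.linalg.norm(e-a); n=np.array([-u[1],u[0]]); t=(c-a)@u; d=np.abs((c-a)@n); l=np.linalg.norm(e-a)
        s=c[(d<1.5)&(t>.15*l)&(t<.85*l)]
        v=cv2.fitLine(s.astype(np.float32),cv2.DIST_HUBER,0,.01,.01).ravel(); L.append(v)
    C=[]
    for i in range(4):
        p,q=L[i-1],L[i]; A=np.c_[p[:2],-q[:2]]; t=np.linalg.solve(A,q[2:]-p[2:]); C.append(p[2:]+t[0]*p[:2])
    return np.array(C)
E
python3 - <<'E'
from meas import *
def sat(im): 
    im=im.astype(float); return (im.max(2)-im.min(2))/np.maximum(im.max(2),1)
im=cv2.imread("pics/top11full.png")
for nm in ("top11full","top0","top10full"):
    a=cv2.imread(f"pics/{nm}.png")
    x0,y0,x1,y1=212,172,264,210
    f=sat(a)[y0:y1,x0:x1]
    c,m=rect_from_mask(f,.23,x0,y0,8); q=fitquad(c); X=cast("top",q,36)
    print(nm,X[:,:2].round(1).tolist(),"cen",X.mean(0).round(2),np.linalg.norm(X-np.roll(X,-1,0),axis=1).round(1))
    e=[(X[i]-X[(i+1)%4]) for i in range(4)]; print([round(float(np.arctan2(v[1],v[0])%(np.pi/2)),3) for v in e])
f=sat(im)
b=im.astype(float)
print([ (p,im[p[1],p[0]],round(f[p[1],p[0]],2)) for p in [(310,248),(320,252),(300,243),(296,250),(310,262),(340,250),(332,245),(320,236)]])
E
```

```text
top11full [[594.8, 47.4], [603.0, -51.5], [547.3, -56.9], [538.1, 42.5]] cen [570.83  -4.6   36.  ] [99.3 55.9 99.8 56.9]
[0.082, 0.096, 0.092, 0.086]
top0 [[594.9, 47.5], [603.1, -51.5], [547.0, -57.0], [537.1, 43.1]] cen [570.54  -4.48  36.  ] [ 99.3  56.5 100.6  58. ]
[0.083, 0.097, 0.098, 0.075]
top10full [[594.8, 47.3], [603.0, -51.4], [547.3, -56.8], [538.2, 42.7]] cen [570.84  -4.56  36.  ] [99.  55.9 99.9 56.8]
[0.082, 0.098, 0.091, 0.082]
[((310, 248), array([ 60,  85, 110], dtype=uint8), np.float64(0.45)), ((320, 252), array([ 59,  84, 109], dtype=uint8), np.float64(0.46)), ((300, 243), array([ 60,  84, 110], dtype=uint8), np.float64(0.45)), ((296, 250), array([ 95, 130, 157], dtype=uint8), np.float64(0.39)), ((310, 262), array([107, 146, 178], dtype=uint8), np.float64(0.4)), ((340, 250), array([ 95, 131, 159], dtype=uint8), np.float64(0.4)), ((332, 245), array([ 66,  88, 107], dtype=uint8), np.float64(0.38)), ((320, 236), array([ 63,  87, 105], dtype=uint8), np.float64(0.4))]
```

```bash
python3 - <<'E'
from meas import *
im=cv2.imread("pics/top11full.png").astype(float)
x0,y0,x1,y1=288,230,342,266
f=(im[...,2]/np.maximum(im[...,0],1))[y0:y1,x0:x1]; 
print(f[18,:].round(2).tolist()); print(f[:,26].round(2).tolist())
f=cv2.GaussianBlur(f,(0,0),.6)
c,m=rect_from_mask(f,1.74,x0,y0,8); q=fitquad(c); 
for z in(18,0):
    X=cast("top",q,z)
    print(z,X[:,:2].round(1).tolist(),"cen",X.mean(0).round(2),np.linalg.norm(X-np.roll(X,-1,0),axis=1).round(1))
E
```

```text
[1.67, 1.67, 1.67, 1.65, 1.62, 1.67, 1.66, 1.66, 1.66, 1.66, 1.91, 1.82, 1.82, 1.82, 1.85, 1.85, 1.82, 1.83, 1.82, 1.83, 1.82, 1.83, 1.83, 1.83, 1.85, 1.85, 1.8, 1.83, 1.83, 1.83, 1.86, 1.83, 1.86, 1.83, 1.83, 1.88, 1.83, 1.83, 1.83, 1.85, 1.83, 1.81, 1.7, 1.66, 1.65, 1.65, 1.65, 1.67, 1.65, 1.66, 1.67, 1.66, 1.65, 1.66]
[1.66, 1.65, 1.66, 1.65, 1.66, 1.66, 1.66, 1.66, 1.67, 1.72, 1.83, 1.83, 1.83, 1.83, 1.86, 1.85, 1.83, 1.85, 1.8, 1.83, 1.85, 1.85, 1.83, 1.82, 1.82, 1.82, 1.85, 1.86, 1.71, 1.67, 1.66, 1.65, 1.66, 1.67, 1.65, 1.66]
18 [[416.2, -191.8], [416.3, -294.0], [357.4, -293.1], [357.5, -191.2]] cen [ 386.86 -242.51   18.  ] [102.3  58.9 102.   58.7]
0 [[416.9, -193.0], [416.9, -296.5], [357.4, -295.5], [357.5, -192.4]] cen [ 387.17 -244.34    0.  ] [103.5  59.6 103.1  59.4]
```

```bash
python3 - <<'E'
from meas import *
im=cv2.imread("pics/top11full.png")
print("row 190"); 
for x in list(range(216,228))+list(range(248,262)): print(x,im[190,x].tolist(),end=" ")
print("\ncol 238")
for y in list(range(174,188))+list(range(194,208)): print(y,im[y,238].tolist(),end=" ")
E
python3 - <<'E'
import cv2
a=cv2.imread("pics/top11full.png")
cv2.imwrite("pics/rec.png",cv2.resize(a[172:210,212:264],None,fx=14,fy=14,interpolation=cv2.INTER_NEAREST))
a=cv2.imread("pics/side11full.png")
cv2.imwrite("pics/recs.png",cv2.resize(a[190:250,220:280],None,fx=10,fy=10,interpolation=cv2.INTER_NEAREST))
E
```

```text
row 190
216 [120, 116, 114] 217 [117, 112, 111] 218 [115, 111, 108] 219 [114, 110, 107] 220 [115, 111, 109] 221 [91, 92, 92] 222 [79, 99, 110] 223 [80, 107, 121] 224 [80, 108, 123] 225 [80, 108, 122] 226 [66, 89, 103] 227 [59, 81, 97] 248 [100, 136, 166] 249 [104, 141, 168] 250 [123, 168, 191] 251 [131, 179, 202] 252 [132, 181, 203] 253 [134, 166, 182] 254 [123, 127, 129] 255 [113, 109, 106] 256 [111, 107, 104] 257 [111, 108, 105] 258 [113, 109, 106] 259 [115, 110, 108] 260 [118, 113, 110] 261 [116, 111, 109] 
col 238
174 [116, 111, 109] 175 [116, 111, 109] 176 [117, 113, 110] 177 [119, 114, 112] 178 [117, 112, 111] 179 [115, 111, 109] 180 [110, 107, 106] 181 [97, 116, 125] 182 [123, 166, 188] 183 [126, 171, 193] 184 [125, 170, 192] 185 [114, 155, 176] 186 [91, 124, 146] 187 [96, 132, 160] 194 [62, 85, 102] 195 [63, 87, 105] 196 [70, 94, 109] 197 [74, 100, 114] 198 [73, 99, 112] 199 [79, 98, 108] 200 [101, 97, 94] 201 [117, 114, 110] 202 [115, 113, 110] 203 [115, 112, 108] 204 [118, 114, 110] 205 [117, 113, 110] 206 [118, 114, 111] 207 [119, 114, 111]
```

View pics/rec.png

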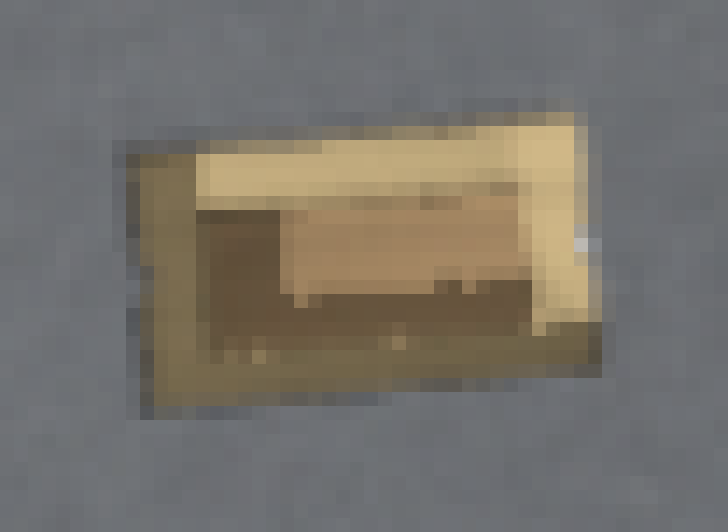

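View pics/recs.png

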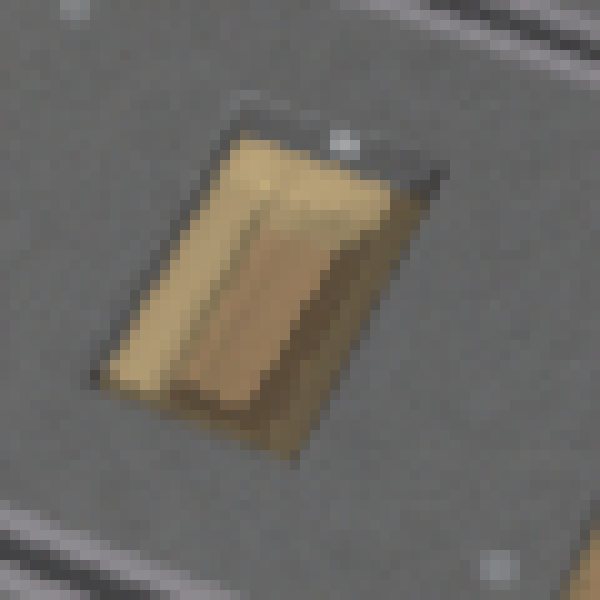

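```bash
python3 - <<'E'
from h import *
rows([388,-243,80],tgt(1,0),5)
E
```

```text
[23.3, 10.0, -35.0] [0.0, -0.002, 0.0]
[23.3, 10.0, -35.0] [0.0, -0.002, 0.0]
[23.2, 10.0, -35.1] [0.0, -0.002, 0.0]
[23.1, 10.0, -35.1] [0.0, -0.002, 0.0]
[23.1, 10.0, -35.2] [0.0, -0.002, 0.0]
```

Emit:
{"method": "jog_arm", "body": {"increments": [{"rx":0,"ry":-0.002,"rz":0,"x":23,"y":10,"z":-35,"hand":85},{"rx":0,"ry":-0.002,"rz":0,"x":23,"y":10,"z":-35,"hand":85},{"rx":0,"ry":-0.002,"rz":0,"x":23,"y":10,"z":-35,"hand":85},{"rx":0,"ry":-0.002,"rz":0,"x":23,"y":10,"z":-35,"hand":85},{"rx":0,"ry":-0.002,"rz":0,"x":23,"y":10,"z":-35,"hand":85}]}}

```text
time_s: 22.45
eef_pos: [388.1, -241.9, 79.8]
ee_rot: [0.498, 0.501, 0.501, -0.5]
force: [0.3, -1.0, 0.4]
grip_width: 0.996
```

```bash
python3 - <<'E'
from h import *
st(); rows([388,-243,1],tgt(1,0),4)
E
```

```text
t 22.45 pos [ 388.1 -241.9   79.8] F [ 0.3 -1.   0.4] T [-0.02 -0.02 -0.03] w 85.1 q [-0.82  0.36  1.88  0.    0.91 -0.82]
[[-0.002, 1.0, -0.0], [0.004, -0.0, -1.0], [-1.0, -0.002, -0.004]]
[19.7, 0.0, 0.4] [-0.0, -0.001, 0.0]
[19.7, -0.0, 0.3] [-0.0, -0.001, 0.0]
[19.7, -0.0, 0.3] [-0.0, -0.001, 0.0]
[19.7, -0.0, 0.3] [-0.0, -0.001, 0.0]
```

Emit:
{"method": "jog_arm", "body": {"increments": [{"rx":0,"ry":-0.004,"rz":0.002,"x":19.7,"y":0,"z":0.3,"hand":85},{"rx":0,"ry":0,"rz":0,"x":19.7,"y":0,"z":0.3,"hand":85},{"rx":0,"ry":0,"rz":0,"x":19.7,"y":0,"z":0.3,"hand":85},{"rx":0,"ry":0,"rz":0,"x":18,"y":0,"z":0.3,"hand":85},{"rx":0,"ry":0,"rz":0,"x":0,"y":0,"z":0,"hand":85}]}}

```text
time_s: 23.08
eef_pos: [387.5, -243.9, 2.6]
ee_rot: [0.499, 0.5, 0.501, -0.5]
force: [-0.4, 0.8, -0.1]
grip_width: 0.995
```

Emit:
{"method": "jog_arm", "body": {"increments": [{"rx":0,"ry":0,"rz":0,"x":1,"y":0,"z":0,"hand":50},{"rx":0,"ry":0,"rz":0,"x":0,"y":0,"z":0,"hand":50},{"rx":0,"ry":0,"rz":0,"x":0,"y":0,"z":0,"hand":50},{"rx":0,"ry":0,"rz":0,"x":0,"y":0,"z":0,"hand":50},{"rx":0,"ry":0,"rz":0,"x":0,"y":0,"z":0,"hand":50}], "force": 40}}

```text
time_s: 23.7
eef_pos: [388.4, -245.0, 3.6]
ee_rot: [0.501, 0.5, 0.499, -0.5]
force: [-2.0, 1.0, 7.6]
grip_width: 0.668
```

```bash
python3 - <<'E'
from h import *
st(); p=sense()["eef_pos"]
s=dict(sense()); s["eef_pos"]=p+[0,0,60]
rows([572.5,-4,100],tgt(1,0,.088),8,s)
E
```

```text
t 23.7 pos [ 388.4 -245.     3.6] F [-2.   1.   7.6] T [0.22 0.15 0.03] w 57.1 q [-0.82  0.51  1.92 -0.    0.71 -0.82]
[[0.002, 1.0, 0.0], [-0.003, 0.0, -1.0], [-1.0, 0.002, 0.003]]
[-4.6, 23.0, -30.1] [-0.011, 0.0, -0.0]
[-4.6, 23.3, -29.9] [-0.011, 0.0, -0.0]
[-4.6, 23.7, -29.6] [-0.011, 0.0, -0.0]
[-4.6, 24.0, -29.3] [-0.011, 0.0, -0.0]
[-4.6, 24.3, -29.1] [-0.011, 0.0, -0.0]
[-4.6, 24.6, -28.8] [-0.011, 0.0, -0.0]
[-4.6, 24.9, -28.5] [-0.011, 0.0, -0.0]
[-4.5, 25.3, -28.3] [-0.011, 0.0, -0.0]
```

Emit:
{"method": "jog_arm", "body": {"increments": [{"rx":0,"ry":0,"rz":0,"x":-20,"y":0,"z":0,"hand":50},{"rx":0,"ry":0,"rz":0,"x":-30,"y":0,"z":0,"hand":50},{"rx":0,"ry":0,"rz":0,"x":-30,"y":0,"z":0,"hand":50},{"rx":-0.011,"ry":0,"rz":0,"x":-4,"y":23,"z":-30,"hand":50},{"rx":-0.011,"ry":0,"rz":0,"x":-4,"y":23,"z":-30,"hand":50}]}}

```text
time_s: 24.32
eef_pos: [434.3, -183.8, 91.5]
ee_rot: [0.507, 0.494, 0.504, -0.495]
force: [-0.2, -0.8, -0.6]
grip_width: 0.664
```

Emit:
{"method": "jog_arm", "body": {"increments": [{"rx":-0.011,"ry":0,"rz":0,"x":-4,"y":23.5,"z":-29.5,"hand":50},{"rx":-0.011,"ry":0,"rz":0,"x":-4,"y":24,"z":-29,"hand":50},{"rx":-0.011,"ry":0,"rz":0,"x":-4,"y":24.5,"z":-29,"hand":50},{"rx":-0.011,"ry":0,"rz":0,"x":-4,"y":24.5,"z":-29,"hand":50},{"rx":0,"ry":0,"rz":0,"x":0,"y":0,"z":0,"hand":50}]}}

```text
time_s: 24.95
eef_pos: [526.5, -62.5, 106.9]
ee_rot: [0.518, 0.482, 0.516, -0.483]
force: [-0.5, -0.8, -0.6]
grip_width: 0.67
```

```bash
python3 - <<'E'
from h import *
st()
rows([572.5,-4,80],tgt(1,0,.088),3)
for n,(x,y,w,h,k) in dict(side=(200,120,150,130,5),top=(200,150,160,120,5)).items():
    im=capture(n)
    cv2.imwrite(f"pics/{n}12.png",cv2.resize(im[y:y+h,x:x+w],None,fx=k,fy=k,interpolation=cv2.INTER_NEAREST)[:,:,::-1])
E
```

```text
t 24.95 pos [526.5 -62.5 106.9] F [-0.5 -0.8 -0.6] T [0.01 0.06 0.02] w 57.2 q [-0.34  0.45  1.64 -0.    1.04 -0.41]
[[0.002, 0.998, 0.069], [-0.003, 0.069, -0.998], [-1.0, 0.002, 0.003]]
[9.0, 16.6, -18.4] [-0.006, 0.001, -0.001]
[9.0, 16.8, -18.3] [-0.006, 0.001, -0.001]
[9.0, 16.9, -18.2] [-0.006, 0.001, -0.001]
```

View pics/side12.png

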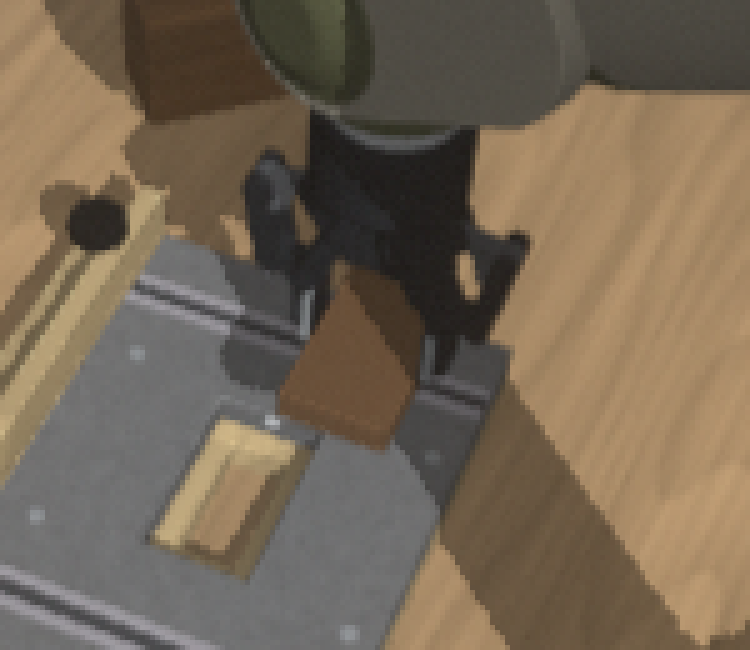

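View pics/top12.png

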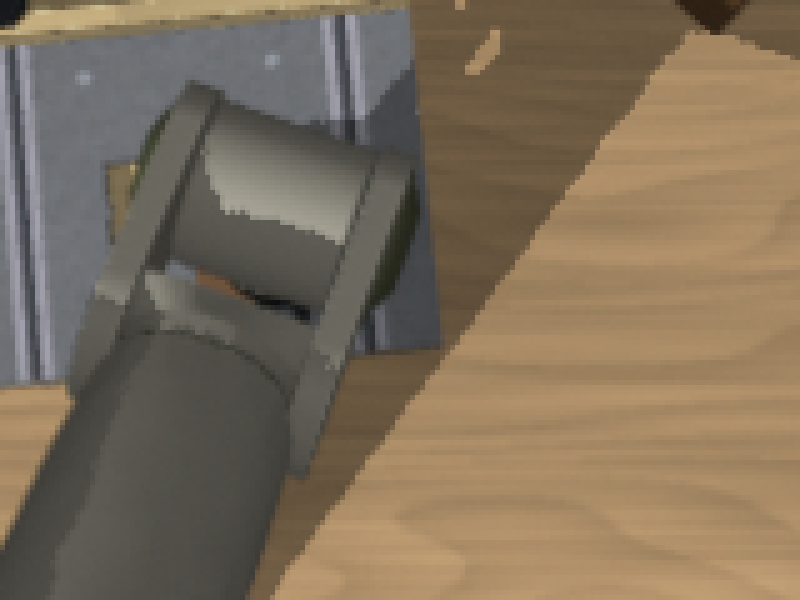

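```bash
python3 - <<'E'
from h import *
q=[(x/10+220-.5,y/10+190-.5) for x,y in [(235,95),(447,163),(297,464),(93,380)]]
X=cast("side",q,36); print(X.round(1).tolist(),X.mean(0),np.linalg.norm(X-np.roll(X,-1,0),axis=1).round(1))
# insert on bench, side11 crop5 origin 270,100: top-face corners
q=[(x/5+270-.5,y/5+100-.5) for x,y in [(347,366),(437,401),(380,516),(285,482)]]
X=cast("side",q,18); print(X.round(1).tolist(),X.mean(0),np.linalg.norm(X-np.roll(X,-1,0),axis=1).round(1))
# bench-level front corners
q=[(x/5+270-.5,y/5+100-.5) for x,y in [(380,532),(278,494)]]
print(cast("side",q,0).round(1))
# predicted for hypothetical pose: recess cam centre
from itertools import product
for cx,cy in [(572,-4),(573.2,-4)]:
    R=Ro.from_euler('z',.088)
    P=np.array([R.apply([a*30.2,b*51.2,0])+[cx,cy,36] for a,b in [(1,-1),(-1,-1),(-1,1),(1,1)]])
    print(((proj("side",P)+.5-[220,190])*10).round(0).tolist())
    print(((proj("top",P)+.5-[212,172])*14).round(0).tolist())
E
```

```text
[[610.8, -50.0, 36.0], [549.3, -57.7, 36.0], [538.1, 46.5, 36.0], [596.4, 49.7, 36.0]] [573.65913264  -2.86746277  36.        ] [ 62.  104.7  58.3 100.8]
[[417.5, -291.2, 18.0], [361.1, -290.9, 18.0], [361.5, -191.9, 18.0], [417.1, -188.6, 18.0]] [ 389.3084615  -240.63576404   18.        ] [ 56.3  99.1  55.7 102.5]
[[ 359.  -196.2    0. ]
 [ 420.  -193.5    0. ]]
[[253.0, 95.0], [456.0, 167.0], [304.0, 459.0], [89.0, 378.0]]
[[582.0, 106.0], [606.0, 370.0], [152.0, 412.0], [130.0, 148.0]]
[[249.0, 93.0], [453.0, 166.0], [299.0, 457.0], [85.0, 376.0]]
[[581.0, 100.0], [606.0, 365.0], [152.0, 407.0], [130.0, 142.0]]
```

```bash
python3 - <<'E'
from h import *
rows([572.8,-5.7,60],tgt(1,0,.088),4)
E
```

```text
[11.6, 12.8, -13.8] [-0.005, 0.001, -0.0]
[11.6, 12.9, -13.7] [-0.005, 0.001, -0.0]
[11.6, 13.0, -13.7] [-0.005, 0.001, -0.0]
[11.6, 13.0, -13.6] [-0.005, 0.001, -0.0]
```

Emit:
{"method": "jog_arm", "body": {"increments": [{"rx":-0.005,"ry":0.001,"rz":0,"x":11.6,"y":12.8,"z":-13.8,"hand":50},{"rx":-0.005,"ry":0.001,"rz":0,"x":11.6,"y":12.9,"z":-13.7,"hand":50},{"rx":-0.005,"ry":0.001,"rz":0,"x":11.6,"y":13,"z":-13.7,"hand":50},{"rx":-0.005,"ry":0.001,"rz":0,"x":11.6,"y":13,"z":-13.6,"hand":50},{"rx":0,"ry":0,"rz":0,"x":0,"y":0,"z":0,"hand":50}]}}

```text
time_s: 25.68
eef_pos: [573.2, -4.3, 58.7]
ee_rot: [0.521, 0.478, 0.522, -0.477]
force: [-0.2, -0.8, -0.8]
grip_width: 0.663
```

```bash
python3 - <<'E'
from h import *
for i in range(3): st(); capture("top")
plan([572.8,-5.7,45],tgt(1,0,.088))
im=capture("side"); x,y,w,h,k=215,160,75,75,9
cv2.imwrite(f"pics/side13.png",cv2.resize(im[y:y+h,x:x+w],None,fx=k,fy=k,interpolation=cv2.INTER_NEAREST)[:,:,::-1])
E
```

```text
t 25.68 pos [573.2  -4.3  58.7] F [-0.2 -0.8 -0.8] T [-0.02  0.01  0.  ] w 56.6 q [-0.21  0.6   1.54  0.    1.   -0.3 ]
[[-0.001, 0.996, 0.088], [0.002, 0.088, -0.996], [-1.0, -0.001, -0.002]]
t 25.73 pos [573.1  -5.1  59.4] F [-0.   0.5 -0.4] T [-0.04 -0.03 -0.03] w 56.7 q [-0.21  0.6   1.54  0.    1.   -0.3 ]
[[-0.0, 0.996, 0.087], [0.002, 0.087, -0.996], [-1.0, -0.0, -0.002]]
t 25.77 pos [573.1  -5.5  60. ] F [ 0.2 -0.2 -0.6] T [ 0.04 -0.01  0.03] w 56.7 q [-0.21  0.6   1.54  0.    1.   -0.3 ]
[[0.001, 0.996, 0.087], [0.001, 0.087, -0.996], [-1.0, 0.001, -0.001]]
total shift(tool) [15.3 -0.4 -0.2] | 15.3 rotvec [-0.0019 -0.0012 -0.0012] deg 0.1
```

View pics/side13.png

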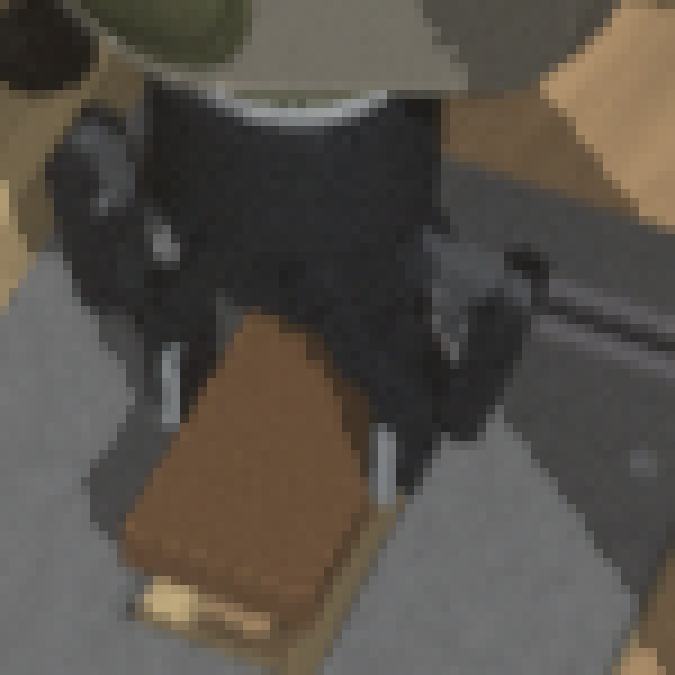

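Emit:
{"method": "jog_arm", "body": {"increments": [{"rx":-0.001,"ry":-0.001,"rz":0,"x":10,"y":-0.2,"z":0,"hand":50},{"rx":0,"ry":0,"rz":0,"x":7,"y":0,"z":0,"hand":50},{"rx":0,"ry":0,"rz":0,"x":0,"y":0,"z":0,"hand":50}]}}

```text
time_s: 26.25
eef_pos: [572.6, -5.8, 42.5]
ee_rot: [0.521, 0.478, 0.521, -0.478]
force: [0.7, -0.3, 0.4]
grip_width: 0.662
```

```bash
python3 - <<'E'
from h import *
im=capture("side"); x,y,w,h,k=215,160,75,75,9
st(); 
cv2.imwrite("pics/side14full.png",im[:,:,::-1])
cv2.imwrite(f"pics/side14.png",cv2.resize(im[y:y+h,x:x+w],None,fx=k,fy=k,interpolation=cv2.INTER_NEAREST)[:,:,::-1])
E
```

```text
t 26.3 pos [572.8  -5.8  42.9] F [-0.  -1.2 -1.3] T [0.02 0.01 0.02] w 56.8 q [-0.21  0.62  1.55  0.    0.96 -0.3 ]
[[0.001, 0.996, 0.087], [0.001, 0.087, -0.996], [-1.0, 0.001, -0.001]]
```

View pics/side14.png

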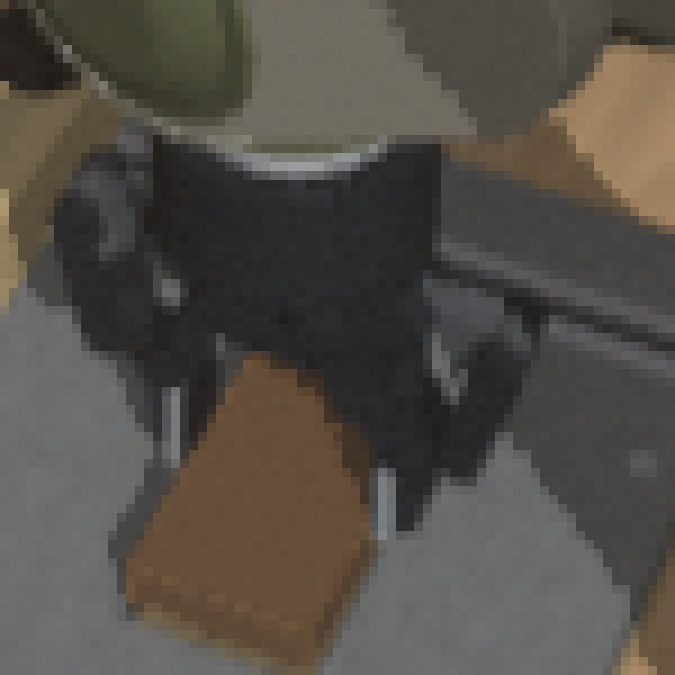

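Emit:
{"method": "jog_arm", "body": {"increments": [{"rx":0,"ry":0,"rz":0,"x":2,"y":0,"z":0,"hand":50},{"rx":0,"ry":0,"rz":0,"x":0,"y":0,"z":0,"hand":50}]}}

```text
time_s: 26.55
eef_pos: [573.0, -5.7, 41.2]
ee_rot: [0.522, 0.478, 0.521, -0.477]
force: [-0.0, 0.3, -0.6]
grip_width: 0.665
```

Emit:
{"method": "jog_arm", "body": {"increments": [{"rx":0,"ry":0,"rz":0,"x":1,"y":0,"z":0,"hand":50},{"rx":0,"ry":0,"rz":0,"x":0,"y":0,"z":0,"hand":50}]}}

```text
time_s: 26.8
eef_pos: [573.0, -5.7, 40.2]
ee_rot: [0.522, 0.478, 0.521, -0.477]
force: [0.4, -1.1, -1.4]
grip_width: 0.667
```

Emit:
{"method": "jog_arm", "body": {"increments": [{"rx":0,"ry":0,"rz":0,"x":1,"y":0,"z":0,"hand":50},{"rx":0,"ry":0,"rz":0,"x":0,"y":0,"z":0,"hand":50}]}}

```text
time_s: 27.05
eef_pos: [573.0, -5.7, 39.2]
ee_rot: [0.521, 0.478, 0.521, -0.477]
force: [0.1, 0.0, -1.0]
grip_width: 0.662
```

Emit:
{"method": "jog_arm", "body": {"increments": [{"rx":0,"ry":0,"rz":0,"x":1,"y":0,"z":0,"hand":50},{"rx":0,"ry":0,"rz":0,"x":0,"y":0,"z":0,"hand":50}]}}

```text
time_s: 27.3
eef_pos: [573.0, -5.7, 38.1]
ee_rot: [0.521, 0.478, 0.521, -0.477]
force: [-0.0, -1.3, -1.2]
grip_width: 0.667
```

Emit:
{"method": "jog_arm", "body": {"increments": [{"rx":0,"ry":0,"rz":0,"x":1,"y":0,"z":0,"hand":50},{"rx":0,"ry":0,"rz":0,"x":0,"y":0,"z":0,"hand":50}]}}

```text
time_s: 27.55
eef_pos: [573.0, -5.7, 37.2]
ee_rot: [0.521, 0.478, 0.521, -0.477]
force: [-0.1, -1.1, -1.8]
grip_width: 0.667
```

Emit:
{"method": "jog_arm", "body": {"increments": [{"rx":0,"ry":0,"rz":0,"x":0.7,"y":0,"z":0,"hand":50},{"rx":0,"ry":0,"rz":0,"x":0,"y":0,"z":0,"hand":50}]}}

```text
time_s: 27.8
eef_pos: [573.0, -5.7, 36.6]
ee_rot: [0.522, 0.478, 0.521, -0.477]
force: [0.3, 0.5, -0.3]
grip_width: 0.665
```

```bash
python3 - <<'E'
from h import *
im=capture("side"); x,y,w,h,k=215,160,75,75,9
st(); 
cv2.imwrite(f"pics/side15.png",cv2.resize(im[y:y+h,x:x+w],None,fx=k,fy=k,interpolation=cv2.INTER_NEAREST)[:,:,::-1])
E
```

```text
t 27.85 pos [573.1  -5.7  36.6] F [-0.7  0.  -0.1] T [0.08 0.06 0.01] w 56.2 q [-0.21  0.63  1.56  0.    0.95 -0.3 ]
[[0.001, 0.996, 0.087], [0.0, 0.087, -0.996], [-1.0, 0.001, -0.0]]
```

View pics/side15.png

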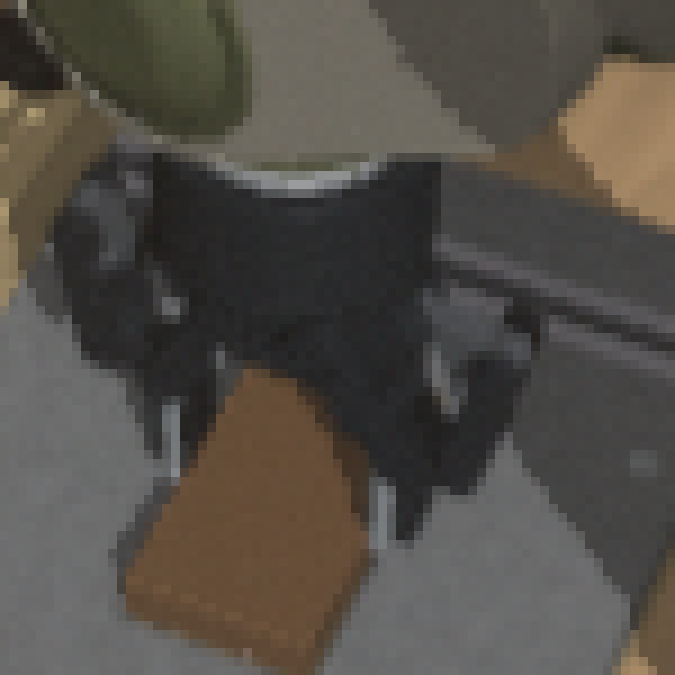

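Emit:
{"method": "jog_arm", "body": {"increments": [{"rx":0,"ry":0,"rz":0,"x":0.7,"y":0,"z":0,"hand":50},{"rx":0,"ry":0,"rz":0,"x":0,"y":0,"z":0,"hand":50}]}}

```text
time_s: 28.1
eef_pos: [573.1, -5.7, 36.0]
ee_rot: [0.522, 0.478, 0.521, -0.477]
force: [-0.7, 0.5, 1.8]
grip_width: 0.665
```

Emit:
{"method": "jog_arm", "body": {"increments": [{"rx":0,"ry":0,"rz":0,"x":0.5,"y":0,"z":0,"hand":50},{"rx":0,"ry":0,"rz":0,"x":0,"y":0,"z":0,"hand":50}]}}

```text
time_s: 28.35
eef_pos: [573.2, -5.7, 35.6]
ee_rot: [0.522, 0.478, 0.521, -0.477]
force: [0.7, 0.9, 3.5]
grip_width: 0.663
```

```bash
python3 - <<'E'
from h import *
st()
E
```

```text
t 28.35 pos [573.2  -5.7  35.6] F [0.7 0.9 3.5] T [ 0.11  0.   -0.03] w 56.7 q [-0.21  0.64  1.56  0.    0.95 -0.3 ]
[[0.002, 0.996, 0.087], [0.0, 0.087, -0.996], [-1.0, 0.002, -0.0]]
```

Emit:
{"method": "jog_arm", "body": {"increments": [{"rx":0,"ry":0,"rz":0,"x":0.7,"y":0,"z":0,"hand":50},{"rx":0,"ry":0,"rz":0,"x":0,"y":0,"z":0,"hand":50}]}}

```text
time_s: 28.6
eef_pos: [573.3, -5.7, 34.7]
ee_rot: [0.522, 0.478, 0.521, -0.477]
force: [1.0, -0.2, 3.4]
grip_width: 0.664
```

```bash
python3 - <<'E'
from h import *
im=capture("side"); x,y,w,h,k=220,195,50,50,12
st(); 
cv2.imwrite("pics/side16full.png",im[:,:,::-1])
cv2.imwrite(f"pics/side16.png",cv2.resize(im[y:y+h,x:x+w],None,fx=k,fy=k,interpolation=cv2.INTER_NEAREST)[:,:,::-1])
E
```

```text
t 28.65 pos [573.2  -5.7  34.7] F [1.9 0.5 2.6] T [ 0.11 -0.27 -0.02] w 57.0 q [-0.21  0.64  1.56  0.    0.94 -0.3 ]
[[0.002, 0.996, 0.087], [0.0, 0.087, -0.996], [-1.0, 0.002, -0.0]]
```

View pics/side16.png

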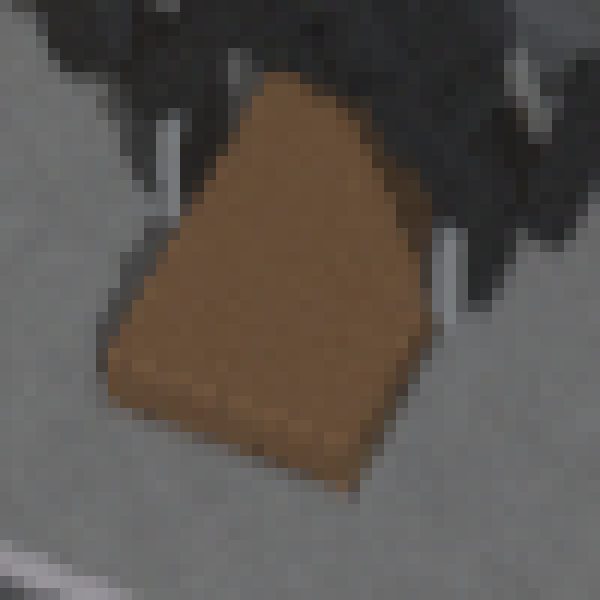

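Emit:
{"method": "jog_arm", "body": {"increments": [{"rx":0,"ry":0,"rz":0,"x":0,"y":0.6,"z":0,"hand":50},{"rx":0,"ry":0,"rz":0,"x":0,"y":0,"z":0,"hand":50}]}}

```text
time_s: 28.9
eef_pos: [573.5, -5.6, 34.5]
ee_rot: [0.521, 0.478, 0.521, -0.477]
force: [-1.1, 0.3, 2.3]
grip_width: 0.663
```

```bash
python3 - <<'E'
from h import *
st()
E
```

```text
t 28.9 pos [573.5  -5.6  34.5] F [-1.1  0.3  2.3] T [ 0.13  0.07 -0.03] w 56.6 q [-0.21  0.64  1.56  0.    0.95 -0.3 ]
[[0.001, 0.996, 0.087], [0.001, 0.087, -0.996], [-1.0, 0.001, -0.0]]
```

Emit:
{"method": "jog_arm", "body": {"increments": [{"rx":0,"ry":0,"rz":0,"x":0.6,"y":0,"z":0,"hand":50},{"rx":0,"ry":0,"rz":0,"x":0,"y":0,"z":0,"hand":50}]}}

```text
time_s: 29.15
eef_pos: [573.6, -5.7, 33.9]
ee_rot: [0.522, 0.478, 0.521, -0.477]
force: [1.8, 0.2, 0.2]
grip_width: 0.668
```

```bash
python3 - <<'E'
from h import *
st()
E
```

```text
t 29.15 pos [573.6  -5.7  33.9] F [1.8 0.2 0.2] T [ 0.11 -0.22 -0.03] w 57.0 q [-0.21  0.64  1.56  0.    0.94 -0.3 ]
[[0.001, 0.996, 0.087], [0.0, 0.087, -0.996], [-1.0, 0.001, -0.0]]
```

Emit:
{"method": "jog_arm", "body": {"increments": [{"rx":0,"ry":0,"rz":0,"x":0.6,"y":0.3,"z":0,"hand":50},{"rx":0,"ry":0,"rz":0,"x":0,"y":0,"z":0,"hand":50}]}}

```text
time_s: 29.4
eef_pos: [573.8, -5.6, 33.1]
ee_rot: [0.521, 0.478, 0.521, -0.477]
force: [0.8, 0.5, 0.0]
grip_width: 0.666
```

Emit:
{"method": "jog_arm", "body": {"increments": [{"rx":0,"ry":0,"rz":0,"x":0.6,"y":0,"z":0,"hand":50},{"rx":0,"ry":0,"rz":0,"x":0,"y":0,"z":0,"hand":50}]}}

```text
time_s: 29.65
eef_pos: [573.9, -5.6, 32.7]
ee_rot: [0.521, 0.478, 0.521, -0.477]
force: [1.2, 0.3, 0.1]
grip_width: 0.665
```

```bash
python3 - <<'E'
from h import *
st()
im=capture("side"); x,y,w,h,k=220,195,50,50,12
cv2.imwrite(f"pics/side17.png",cv2.resize(im[y:y+h,x:x+w],None,fx=k,fy=k,interpolation=cv2.INTER_NEAREST)[:,:,::-1])
E
```

```text
t 29.65 pos [573.9  -5.6  32.7] F [1.2 0.3 0.1] T [ 0.11 -0.15 -0.01] w 56.8 q [-0.21  0.64  1.56  0.    0.94 -0.3 ]
[[0.001, 0.996, 0.087], [0.001, 0.087, -0.996], [-1.0, 0.001, -0.0]]
```

View pics/side17.png

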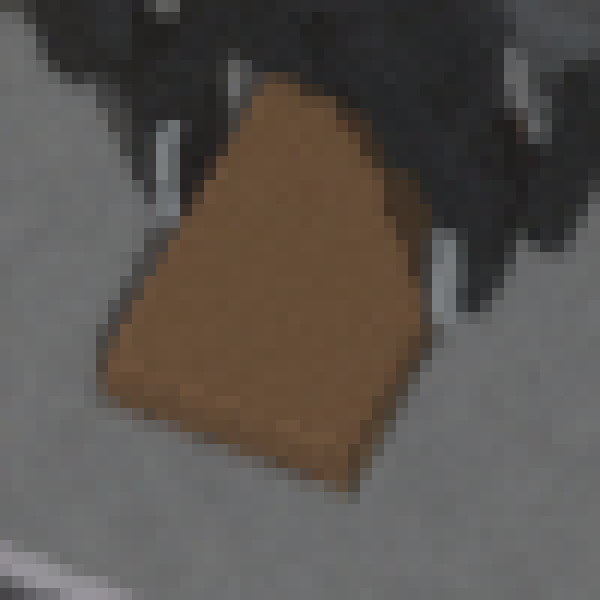

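Emit:
{"method": "jog_arm", "body": {"increments": [{"rx":0,"ry":0,"rz":0,"x":0,"y":0,"z":0,"hand":75},{"rx":0,"ry":0,"rz":0,"x":0,"y":0,"z":0,"hand":75},{"rx":0,"ry":0,"rz":0,"x":0,"y":0,"z":0,"hand":75}]}}

```text
time_s: 30.08
eef_pos: [573.9, -5.7, 32.8]
ee_rot: [0.521, 0.478, 0.521, -0.477]
force: [0.1, 0.2, -0.4]
grip_width: 0.877
```

Emit:
{"method": "jog_arm", "body": {"increments": [{"rx":0,"ry":0,"rz":0,"x":-20,"y":0,"z":0,"hand":75},{"rx":0,"ry":0,"rz":0,"x":-30,"y":0,"z":0,"hand":75},{"rx":0,"ry":0,"rz":0,"x":-10,"y":0,"z":0,"hand":0},{"rx":0,"ry":0,"rz":0,"x":0,"y":0,"z":0,"hand":0},{"rx":0,"ry":0,"rz":0,"x":0,"y":0,"z":0,"hand":0}]}}

```text
time_s: 30.7
eef_pos: [573.3, -5.6, 91.7]
ee_rot: [0.521, 0.478, 0.522, -0.478]
force: [-0.5, -0.0, 0.6]
grip_width: 0.242
```

```bash
python3 - <<'E'
from h import *
st()
im=capture("side"); x,y,w,h,k=205,165,80,80,8
cv2.imwrite(f"pics/side18.png",cv2.resize(im[y:y+h,x:x+w],None,fx=k,fy=k,interpolation=cv2.INTER_NEAREST)[:,:,::-1])
E
```

```text
t 30.7 pos [573.3  -5.6  91.7] F [-0.5 -0.   0.6] T [0.05 0.02 0.  ] w 20.7 q [-0.21  0.56  1.52  0.    1.07 -0.3 ]
[[-0.001, 0.996, 0.087], [0.001, 0.087, -0.996], [-1.0, -0.001, -0.001]]
```

View pics/side18.png

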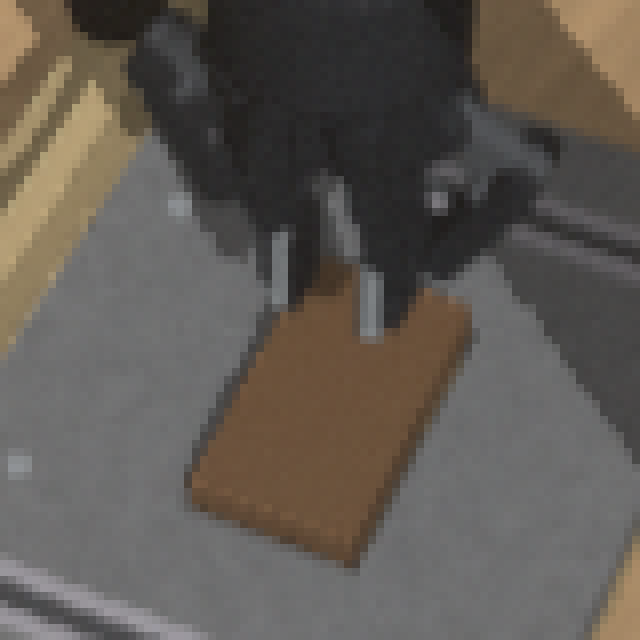

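Emit:
{"method": "jog_arm", "body": {"increments": [{"rx":0,"ry":0,"rz":0,"x":15,"y":0,"z":0,"hand":0},{"rx":0,"ry":0,"rz":0,"x":15,"y":0,"z":0,"hand":0},{"rx":0,"ry":0,"rz":0,"x":5,"y":0,"z":0,"hand":0},{"rx":0,"ry":0,"rz":0,"x":0,"y":0,"z":0,"hand":0}]}}

```text
time_s: 31.25
eef_pos: [573.7, -5.6, 57.3]
ee_rot: [0.521, 0.478, 0.521, -0.477]
force: [-0.4, 0.0, 0.3]
grip_width: 0.0
```

Emit:
{"method": "jog_arm", "body": {"increments": [{"rx":0,"ry":0,"rz":0,"x":2,"y":0,"z":0,"hand":0},{"rx":0,"ry":0,"rz":0,"x":2,"y":0,"z":0,"hand":0},{"rx":0,"ry":0,"rz":0,"x":0,"y":0,"z":0,"hand":0}]}}

```text
time_s: 31.62
eef_pos: [573.9, -5.6, 53.9]
ee_rot: [0.522, 0.478, 0.521, -0.477]
force: [0.4, 0.1, 0.1]
grip_width: -0.002
```

Emit:
{"method": "jog_arm", "body": {"increments": [{"rx":0,"ry":0,"rz":0,"x":2,"y":0,"z":0,"hand":0},{"rx":0,"ry":0,"rz":0,"x":0,"y":0,"z":0,"hand":0}]}}

```text
time_s: 31.88
eef_pos: [573.8, -5.6, 51.7]
ee_rot: [0.521, 0.478, 0.521, -0.477]
force: [-0.0, 0.6, -0.0]
grip_width: -0.002
```

Emit:
{"method": "jog_arm", "body": {"increments": [{"rx":0,"ry":0,"rz":0,"x":2,"y":0,"z":0,"hand":0},{"rx":0,"ry":0,"rz":0,"x":0,"y":0,"z":0,"hand":0}]}}

```text
time_s: 32.12
eef_pos: [573.8, -5.6, 49.6]
ee_rot: [0.521, 0.478, 0.521, -0.477]
force: [-0.9, 0.2, -0.1]
grip_width: 0.004
```

Emit:
{"method": "jog_arm", "body": {"increments": [{"rx":0,"ry":0,"rz":0,"x":2,"y":0,"z":0,"hand":0},{"rx":0,"ry":0,"rz":0,"x":0,"y":0,"z":0,"hand":0}]}}

```text
time_s: 32.38
eef_pos: [573.9, -5.6, 47.7]
ee_rot: [0.521, 0.478, 0.521, -0.477]
force: [-0.5, -0.6, -0.2]
grip_width: 0.001
```

Emit:
{"method": "jog_arm", "body": {"increments": [{"rx":0,"ry":0,"rz":0,"x":2,"y":0,"z":0,"hand":0},{"rx":0,"ry":0,"rz":0,"x":0,"y":0,"z":0,"hand":0}]}}

```text
time_s: 32.62
eef_pos: [573.9, -5.6, 45.7]
ee_rot: [0.522, 0.478, 0.521, -0.477]
force: [-0.5, 0.9, 0.6]
grip_width: 0.0
```

```bash
python3 - <<'E'
from h import *
st()
E
```

```text
t 32.62 pos [573.9  -5.6  45.7] F [-0.5  0.9  0.6] T [ 0.14 -0.    0.  ] w 0.0 q [-0.21  0.62  1.55  0.    0.97 -0.3 ]
[[0.001, 0.996, 0.087], [0.0, 0.087, -0.996], [-1.0, 0.001, -0.0]]
```

Emit:
{"method": "jog_arm", "body": {"increments": [{"rx":0,"ry":0,"rz":0,"x":1,"y":0,"z":0,"hand":0},{"rx":0,"ry":0,"rz":0,"x":0,"y":0,"z":0,"hand":0}]}}

```text
time_s: 32.88
eef_pos: [574.0, -5.6, 45.3]
ee_rot: [0.522, 0.478, 0.521, -0.477]
force: [-1.9, 1.2, 5.1]
grip_width: -0.002
```

Emit:
{"method": "jog_arm", "body": {"increments": [{"rx":0,"ry":0,"rz":0,"x":1,"y":0,"z":0,"hand":0},{"rx":0,"ry":0,"rz":0,"x":0,"y":0,"z":0,"hand":0}]}}

```text
time_s: 33.12
eef_pos: [574.1, -5.7, 44.8]
ee_rot: [0.522, 0.478, 0.521, -0.477]
force: [-3.6, 0.7, 10.3]
grip_width: 0.002
```

```bash
python3 - <<'E'
from h import *
st()
im=capture("side"); x,y,w,h,k=205,165,80,80,8
cv2.imwrite(f"pics/side19.png",cv2.resize(im[y:y+h,x:x+w],None,fx=k,fy=k,interpolation=cv2.INTER_NEAREST)[:,:,::-1])
E
```

```text
t 33.12 pos [574.1  -5.7  44.8] F [-3.6  0.7 10.3] T [0.23 0.6  0.01] w 0.2 q [-0.21  0.62  1.55  0.    0.97 -0.3 ]
[[0.002, 0.996, 0.087], [0.0, 0.087, -0.996], [-1.0, 0.002, -0.0]]
```

View pics/side19.png

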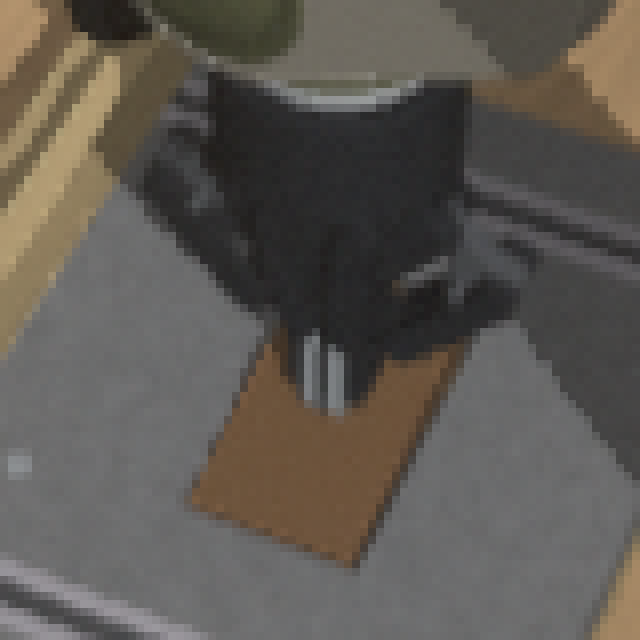

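The insert's near end (+y, crop (190,505) to (350,565)) is down. The far end is still up on its plunger, so I'll press nearer that end.

Emit:
{"method": "jog_arm", "body": {"increments": [{"rx":0,"ry":0,"rz":0,"x":-14,"y":-0.5,"z":0,"hand":0},{"rx":0,"ry":0,"rz":0,"x":0,"y":0,"z":28,"hand":0},{"rx":0,"ry":0,"rz":0,"x":0,"y":0,"z":0,"hand":0}]}}

```text
time_s: 33.55
eef_pos: [576.1, -35.0, 58.4]
ee_rot: [0.521, 0.479, 0.52, -0.478]
force: [-0.2, 0.7, 0.1]
grip_width: -0.001
```

```bash
python3 - <<'E'
from h import *
st()
im=capture("side"); x,y,w,h,k=205,165,80,80,8
cv2.imwrite(f"pics/side20.png",cv2.resize(im[y:y+h,x:x+w],None,fx=k,fy=k,interpolation=cv2.INTER_NEAREST)[:,:,::-1])
E
```

```text
t 33.55 pos [576.1 -35.   58.4] F [-0.2  0.7  0.1] T [ 0.03  0.01 -0.02] w -0.1 q [-0.26  0.61  1.53  0.    1.   -0.35]
[[0.002, 0.996, 0.085], [-0.0, 0.085, -0.996], [-1.0, 0.002, 0.0]]
```

View pics/side20.png

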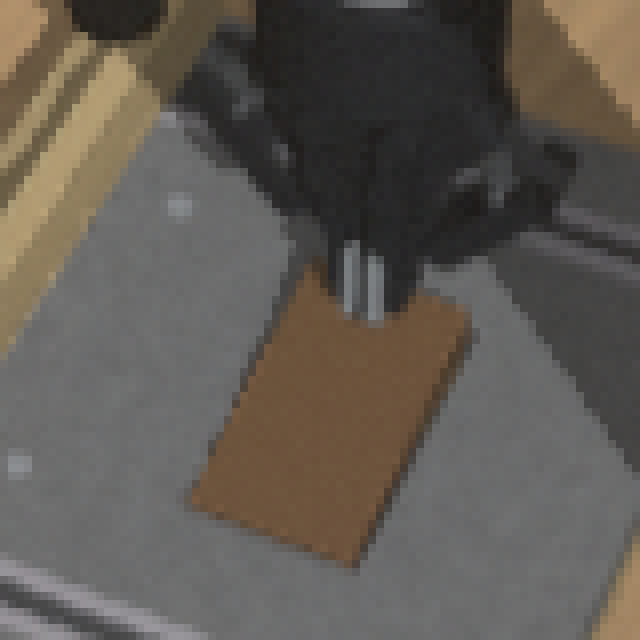

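Emit:
{"method": "jog_arm", "body": {"increments": [{"rx":0,"ry":0,"rz":0,"x":4,"y":0,"z":0,"hand":0},{"rx":0,"ry":0,"rz":0,"x":3,"y":0,"z":0,"hand":0},{"rx":0,"ry":0,"rz":0,"x":0,"y":0,"z":0,"hand":0}]}}

```text
time_s: 33.98
eef_pos: [575.6, -33.2, 50.4]
ee_rot: [0.521, 0.478, 0.521, -0.477]
force: [-0.1, 0.6, 0.4]
grip_width: 0.003
```

Emit:
{"method": "jog_arm", "body": {"increments": [{"rx":0,"ry":0,"rz":0,"x":2,"y":0,"z":0,"hand":0},{"rx":0,"ry":0,"rz":0,"x":0,"y":0,"z":0,"hand":0}]}}

```text
time_s: 34.22
eef_pos: [576.1, -33.5, 49.1]
ee_rot: [0.522, 0.478, 0.521, -0.477]
force: [0.5, 0.5, 3.7]
grip_width: 0.001
```

Emit:
{"method": "jog_arm", "body": {"increments": [{"rx":0,"ry":0,"rz":0,"x":2,"y":0,"z":0,"hand":0},{"rx":0,"ry":0,"rz":0,"x":0,"y":0,"z":0,"hand":0}]}}

```text
time_s: 34.48
eef_pos: [575.8, -33.6, 46.7]
ee_rot: [0.521, 0.478, 0.521, -0.477]
force: [-0.6, -1.5, -1.1]
grip_width: 0.003
```

Emit:
{"method": "jog_arm", "body": {"increments": [{"rx":0,"ry":0,"rz":0,"x":2,"y":0,"z":0,"hand":0},{"rx":0,"ry":0,"rz":0,"x":2,"y":0,"z":0,"hand":0},{"rx":0,"ry":0,"rz":0,"x":0,"y":0,"z":0,"hand":0}]}}

```text
time_s: 34.85
eef_pos: [575.6, -33.5, 42.4]
ee_rot: [0.521, 0.478, 0.521, -0.477]
force: [-0.7, 0.4, -0.8]
grip_width: 0.001
```

Emit:
{"method": "jog_arm", "body": {"increments": [{"rx":0,"ry":0,"rz":0,"x":2,"y":0,"z":0,"hand":0},{"rx":0,"ry":0,"rz":0,"x":0,"y":0,"z":0,"hand":0}]}}

```text
time_s: 35.1
eef_pos: [575.7, -33.5, 40.6]
ee_rot: [0.521, 0.478, 0.521, -0.477]
force: [-0.5, 0.2, 0.6]
grip_width: -0.001
```

Emit:
{"method": "jog_arm", "body": {"increments": [{"rx":0,"ry":0,"rz":0,"x":2,"y":0,"z":0,"hand":0},{"rx":0,"ry":0,"rz":0,"x":0,"y":0,"z":0,"hand":0}]}}

```text
time_s: 35.35
eef_pos: [575.7, -33.5, 38.6]
ee_rot: [0.521, 0.478, 0.521, -0.477]
force: [-0.4, -0.6, -0.1]
grip_width: 0.001
```

```bash
python3 - <<'E'
from h import *
st()
im=capture("side"); x,y,w,h,k=205,165,80,80,8
cv2.imwrite(f"pics/side21.png",cv2.resize(im[y:y+h,x:x+w],None,fx=k,fy=k,interpolation=cv2.INTER_NEAREST)[:,:,::-1])
E
```

```text
t 35.35 pos [575.7 -33.5  38.6] F [-0.4 -0.6 -0.1] T [ 0.04 -0.01 -0.02] w 0.1 q [-0.26  0.64  1.54  0.    0.96 -0.35]
[[0.001, 0.996, 0.087], [0.001, 0.087, -0.996], [-1.0, 0.001, -0.001]]
```

View pics/side21.png

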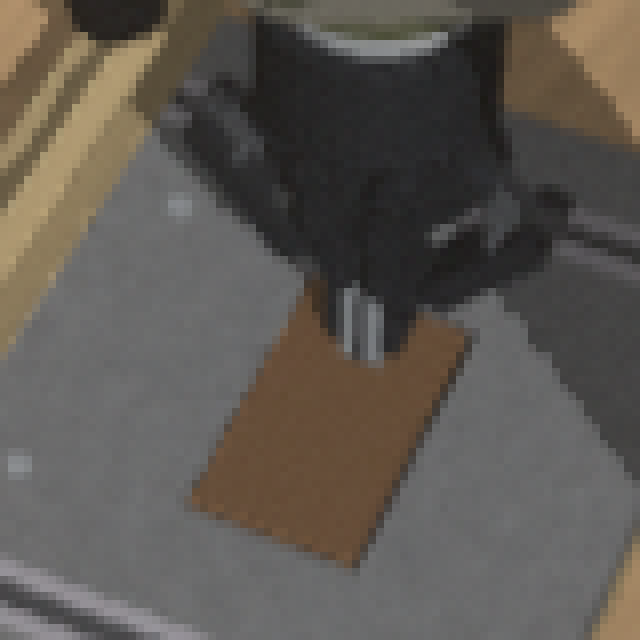

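Now the corner at (470,335) matches the recess mouth. I'll press down firmly at both ends to confirm it is home.

Emit:
{"method": "jog_arm", "body": {"increments": [{"rx":0,"ry":0,"rz":0,"x":2,"y":0,"z":0,"hand":0},{"rx":0,"ry":0,"rz":0,"x":0,"y":0,"z":0,"hand":0}]}}

```text
time_s: 35.65
eef_pos: [575.8, -33.5, 36.6]
ee_rot: [0.521, 0.478, 0.521, -0.477]
force: [-0.3, -1.7, -0.6]
grip_width: 0.001
```

Emit:
{"method": "jog_arm", "body": {"increments": [{"rx":0,"ry":0,"rz":0,"x":1,"y":0,"z":0,"hand":0},{"rx":0,"ry":0,"rz":0,"x":0,"y":0,"z":0,"hand":0}]}}

```text
time_s: 35.9
eef_pos: [575.9, -33.6, 36.1]
ee_rot: [0.522, 0.478, 0.521, -0.477]
force: [-1.3, 0.3, 2.7]
grip_width: -0.002
```

Emit:
{"method": "jog_arm", "body": {"increments": [{"rx":0,"ry":0,"rz":0,"x":1,"y":0,"z":0,"hand":0},{"rx":0,"ry":0,"rz":0,"x":0,"y":0,"z":0,"hand":0}]}}

```text
time_s: 36.15
eef_pos: [576.0, -33.6, 36.0]
ee_rot: [0.522, 0.478, 0.521, -0.477]
force: [-4.6, 1.2, 13.6]
grip_width: -0.001
```

Emit:
{"method": "jog_arm", "body": {"increments": [{"rx":0,"ry":0,"rz":0,"x":0.8,"y":0,"z":0,"hand":0},{"rx":0,"ry":0,"rz":0,"x":0,"y":0,"z":0,"hand":0},{"rx":0,"ry":0,"rz":0,"x":-10,"y":0,"z":0,"hand":0},{"rx":0,"ry":0,"rz":0,"x":0,"y":0,"z":-30,"hand":0},{"rx":0,"ry":0,"rz":0,"x":0,"y":0,"z":-30,"hand":0}]}}

```text
time_s: 36.78
eef_pos: [570.6, 26.7, 44.2]
ee_rot: [0.521, 0.478, 0.521, -0.477]
force: [0.2, 0.1, 0.0]
grip_width: -0.002
```

Emit:
{"method": "jog_arm", "body": {"increments": [{"rx":0,"ry":0,"rz":0,"x":5,"y":0,"z":0,"hand":0},{"rx":0,"ry":0,"rz":0,"x":3.2,"y":0,"z":0,"hand":0},{"rx":0,"ry":0,"rz":0,"x":0,"y":0,"z":0,"hand":0}]}}

```text
time_s: 37.15
eef_pos: [570.8, 25.6, 36.1]
ee_rot: [0.521, 0.479, 0.521, -0.477]
force: [-1.9, 3.2, 4.3]
grip_width: 0.001
```

Emit:
{"method": "jog_arm", "body": {"increments": [{"rx":0,"ry":0,"rz":0,"x":1,"y":0,"z":0,"hand":0},{"rx":0,"ry":0,"rz":0,"x":0,"y":0,"z":0,"hand":0}]}}

```text
time_s: 37.4
eef_pos: [570.8, 25.6, 36.0]
ee_rot: [0.521, 0.479, 0.521, -0.477]
force: [-4.9, 3.6, 13.6]
grip_width: -0.004
```

Emit:
{"method": "jog_arm", "body": {"increments": [{"rx":0,"ry":0,"rz":0,"x":-20,"y":0,"z":0,"hand":0},{"rx":0,"ry":0,"rz":0,"x":-50,"y":0,"z":0,"hand":0},{"rx":0,"ry":0,"rz":0,"x":-40,"y":-40,"z":20,"hand":0},{"rx":0,"ry":0,"rz":0,"x":-20,"y":-50,"z":30,"hand":0},{"rx":0,"ry":0,"rz":0,"x":0,"y":-50,"z":35,"hand":0}]}}

```text
time_s: 38.02
eef_pos: [437.6, -72.5, 165.9]
ee_rot: [0.523, 0.478, 0.52, -0.477]
force: [0.8, -0.9, -0.0]
grip_width: -0.001
```

Emit:
{"method": "jog_arm", "body": {"increments": [{"rx":0,"ry":0,"rz":0,"x":0,"y":-30,"z":50,"hand":0},{"rx":0,"ry":0,"rz":0,"x":0,"y":-10,"z":55,"hand":0},{"rx":0,"ry":0,"rz":0,"x":0,"y":0,"z":55,"hand":0},{"rx":0,"ry":0,"rz":0,"x":0,"y":0,"z":55,"hand":0},{"rx":0,"ry":0,"rz":0,"x":0,"y":0,"z":0,"hand":0}]}}

```text
time_s: 38.65
eef_pos: [416.4, -292.2, 164.0]
ee_rot: [0.52, 0.479, 0.52, -0.479]
force: [-0.6, 0.8, -1.1]
grip_width: 0.002
```

```bash
python3 - <<'E'
from h import *
st()
for n,(x,y,w,h,k) in dict(side=(205,165,90,90,7),top=(170,110,200,130,4)).items():
    im=capture(n)
    cv2.imwrite(f"pics/{n}22full.png",im[:,:,::-1])
    cv2.imwrite(f"pics/{n}22.png",cv2.resize(im[y:y+h,x:x+w],None,fx=k,fy=k,interpolation=cv2.INTER_NEAREST)[:,:,::-1])
E
```

```text
t 38.65 pos [ 416.4 -292.2  164. ] F [-0.6  0.8 -1.1] T [ 0.08 -0.01  0.03] w 0.1 q [-0.84  0.34  1.64  0.    1.16 -0.93]
[[0.001, 0.997, 0.082], [0.0, 0.082, -0.997], [-1.0, 0.001, 0.0]]
```

View pics/side22.png

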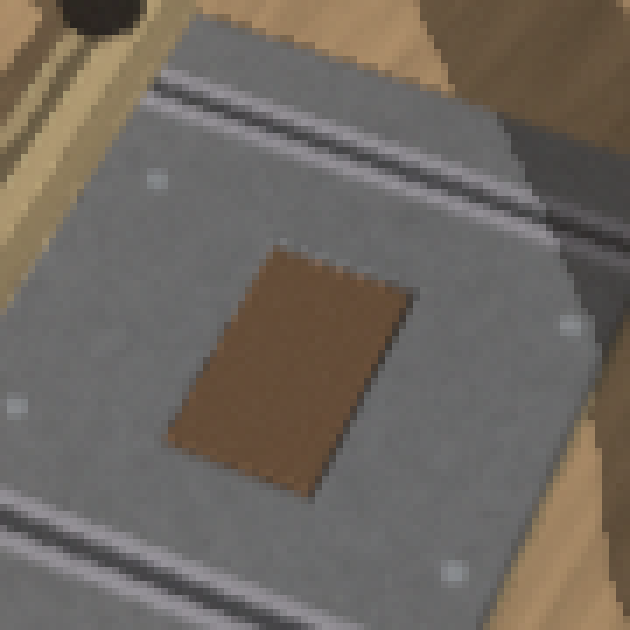

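View pics/top22full.png

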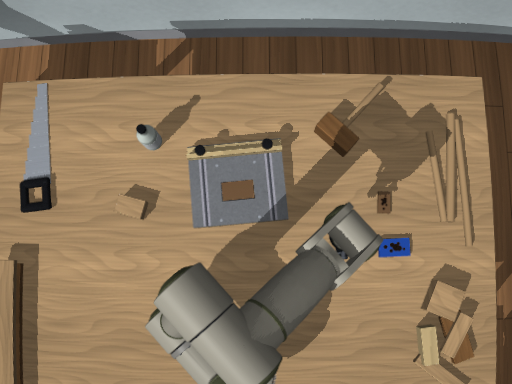

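Both views show the insert filling the recess at top (238,190), plain brown and flush all round, with the bystanders where they were. I'll open the fingers slightly and hand in.

Emit:
{"method": "jog_arm", "body": {"increments": [{"rx":0,"ry":0,"rz":0,"x":0,"y":0,"z":0,"hand":40},{"rx":0,"ry":0,"rz":0,"x":0,"y":0,"z":0,"hand":40},{"rx":0,"ry":0,"rz":0,"x":0,"y":0,"z":0,"hand":40}]}}

```text
time_s: 39.12
eef_pos: [417.4, -287.9, 164.7]
ee_rot: [0.522, 0.478, 0.521, -0.477]
force: [0.5, 0.4, 0.7]
grip_width: 0.469
```

```bash
python3 -c "
from rig import *
print(finish_job())"
```

```text
the job is handed in; nothing more can be done
None
```

The insert is in the recess with its clean face up, flush with the table top as far as my checks could show. I handed the job in at about 39 s; it reported no verdict.

- **How it went:** I stood the insert on its short end, re-gripped it from the other side and laid it down clean face up. Then I gripped it from straight above, lowered it into the recess and pressed it home with shut fingers.
- **Seating:** The first press, aimed at the middle, took only the near end past its plunger. I then pressed near the far end, which snapped in.
- **Last checks:** Pressing at each end with about 14 N met a hard stop at 36.0 mm, the table-top level. Both cameras show the plain face filling the recess, and the offcut, glue bottle and mallet look unmoved.
- **What disagreed or came close:**
  - The two cameras differed by 1 to 2 mm on where the recess and insert were. I steered by averaged camera differences and then by contact force.
  - While approaching for the second grip, joint 4 read -1.23, its range limit. I reduced the tilt straight away, and nothing was reported.

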